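Fit the shut-off blade into the duct gate

ROBOT

A 6-joint arm with a two-finger parallel gripper is mounted at the origin on the work surface. World frame = base frame: x ahead of the robot, y to its left, z up, the work surface at z = 0. Lengths are in mm, angles in rad, forces in N, time in s.
With the tool pointing down it reaches from about 350 to 975 mm from the base axis. Payload 7.1 kg.
Tool frame: the origin (TCP) lies at the very end of the fingers, on their centre line; the grasp point (between the pads) lies 19 mm behind it; z points along the fingers, x is the direction in which the jaws open and shut, and the axes are right-handed (so a half turn about z gives the same grasp; the last joint's range is limited). The gripper opens to 88 mm and grips with 3 to 60 N. Pads are 20 mm wide; open, the fingers measure 115 mm over their backs; the gripper's body (75 mm by 178 mm) begins 61 mm behind the grasp point.
Start: joints at [1.269, 0.423, 1.63, -0, 1.089, -0.019], TCP at [174.372, 600.166, 222.675] pointing down, gripper open.
Joint ranges: [-3, 3], [-0.9, 2.11], [0.09, 2.58], [-1.31, 4.45], [0.11, 2.69], [-2.54, 2.54]. Speed limits (rad/s): [2.39, 2.39, 3.01, 3.14, 3.14, 3.14].

INTERFACE

Orientations are given as a rotation vector (axis times angle).
In Python, from workcell import * gives the robot as it stands.
- The arm moves only by the tool arm_command, never from a script. Its argument "increments" is a list of rows, each a list of 2 entries, a list of its own where there are three numbers: the shift along the tool's x, y, z in cm, then the turn about the tool's z in degrees. In form: [[[dx, dy, dz], turn], ...]. A call has 1 to 20 rows; each row shifts and turns the pose as measured when the row begins, along the tool's axes as they then stand; what a row does not reach is not made up. A row lasts 1/10 s, in which the tool goes at most 50 mm and 8.59 degrees, less where a joint would pass 70% of its speed; a pose out of reach is approached as far as the arm can. A call is refused whole if a number of a shift passes 5 or a number of a turn 8.59, either way. A call with a gripper value outside its range is refused whole. "gripper" is the opening, from 0 (shut) to 1 (fully open), set as the call begins (left out, the last holds). The fingers move at their own pace and stop on an object; the grip force is fixed at half the most. Time passes only in rows, so rows that do not move let the fingers close. It gives the time, the measured TCP pose, the force and the opening at its end, in the units of the state.
- get_obs(): the state, without advancing time (a new reading comes with each control period).
- get_image(name): name is "scene" or "side" or "wrist"; returns the picture (420x560x3 uint8, red, green, blue); there is no depth.
- camera_params(name): a dict with "K" (3x3 intrinsics, pixels), "rvec" (rotation vector, rad) and "tvec" (3), from world to camera coordinates, as OpenCV has them; the wrist camera has in their place "T_tool_cam" (4x4, takes a point from camera to tool coordinates, whose origin is the TCP and whose axes are the tool frame's). Camera axes: x right, y down, z forward; pixel columns grow to the right and rows downward; lengths in mm; the calibration is good to about 2 mm. A picture is of the moment at which its call begins: read the wrist's pose just before it. camera_params takes no time and is no camera call.
- close_job(): hands the job in, once; it reports no verdict.
The state is a dict: "t": time; "qpos": joint angles; "qvel": joint speeds; "joint_torque": joint torques, N m; "ee_pos": TCP position; "orientation": TCP orientation; "ft_force": force on the tool from outside, world axes, zero at the start; "moment": the same for the moment, N m; "width": finger opening in mm.
Only numpy, scipy, OpenCV 4.12 (cv2) and the standard library are available. Lean on these libraries where they do the work, as an engineer would, in place of code of your own. Each camera call takes 0.05 s, during which the arm holds its last target.

TASK

Fit the loose sheet-steel blade into the duct gate. It lies too flat on the plywood riser to be picked up, so press on it gently and slide it along the riser, without lifting it, until its tab juts well out over the riser's open front edge; then take it by the tab, push it panel-first into the gate's slot, gently, until it has pushed the stiff seal bar inside all the way back and is fully home, and let go. Do not press or push hard, do not let the blade fall off the riser, and leave the jar, tape roll and can where they are.

Things in the scene. Friction and masses are not known exactly. Their poses are not given: they have to be found in the camera images.
- riser: Fixed plywood riser on the white table: flat top 280 mm deep (x) by 340 mm wide (y), 18 mm thick, on battens set 40 mm or more back from the front edge. Its top face is 63 to 77 mm above the table, always 70 mm above its origin, which lies under its centre near table height. Its -x side is the open front edge; z is up. Its place and yaw vary.
- riser_edge (a point): Middle of the riser's open front edge, on the top face; axes as the riser's (-x points straight out over the edge, y runs along the edge).
- blade: Loose bare-steel blade, 3 mm thick, 0.16 to 0.3 kg: panel 90 x 90 mm with a straight tab 60 mm long, 36 mm wide, in the middle of its -x side. Origin: panel centre, underside; z up. Centre of mass 16 mm from the origin towards the tab. Starts flat on the riser, tab within 15 degrees of square to the front edge. Slides under a fingertip pressed on the panel at about 10 N (a little more if it slips); above 20 N is damage.
- tab_end (a point): Middle of the free end of the blade's tab, 105 mm from the blade's origin along its -x, half-way through its thickness; axes as the blade's.
- gate: Fixed steel duct gate: upright round duct stub on a 130 x 130 mm flange, cut by a level slot open to its -x side: 96 mm wide, 9 mm high, floor 75 mm above the table, with a seal bar at its far end. A collar 86 mm across above it ends 107 mm above the table. Origin: duct axis at table height; z up. Place and yaw vary. Pushing the blade on it above 25 N is damage.
- gate_home (a point): Point on the duct axis at slot floor height: the blade's origin is here when the blade is fully home, having pushed the seal bar back onto its seat, with the blade's x along the gate's x and the tab sticking out of the mouth. Axes as the gate's.
- gate_mouth (a point): Middle of the slot's mouth at slot floor height, 50 mm from the axis along the gate's -x; axes as the gate's. From here lips flare outwards on all four sides, to about 110 mm wide and 24 mm high at 66 mm from the axis.
- seal (a joint): Black rubber seal bar across the far end of the slot (90 mm wide, 7 mm high, 6 mm thick), sliding along the gate's x: 0 = forward (its face 35 mm beyond the duct axis), 0.010 m = pushed fully back on its seat (face 45 mm beyond the axis: blade home). Starts at 0 to 0.004. Stiff: it takes about 8 N to move, stays where it is left, and stops hard at 0.010.
- jar: Bystander: small glass jar with a steel lid, 44 mm across, 55 mm high, standing on a rear corner of the riser. Origin: centre of its underside.
- tape: Bystander: roll of metal foil tape, 90 mm across, 50 mm high, lying flat on the table. Origin: centre of its underside.
- can: Bystander: steel can with a paper label, 72 mm across, 100 mm high, on the table. Origin: centre of its underside.
There are look-alikes about, which are no part of the job. Of the things that look like the blade, the smallest one is meant.

How it is judged (in metres and radians):
On the way:
1. the blade has been slid until its tab reaches at least 25 mm out over the riser's open front edge, still lying flat on the riser (x of tab_end in the frame of riser_edge below -0.025 m and x of blade in the frame of riser_edge above 0.02 m and z of blade in the frame of riser_edge below 0.004 m and angle between blade's own z axis and vertical below 0.06 rad and contact force between blade and riser above 0.3 N), for 0.2 s.
At the end, for the whole second after the job is handed in: The blade lies still and level in the slot, let go, tab outwards, fully home: seal bar within 1.5 mm of its seat, blade origin at most 2.5 mm short of and 4 mm beyond gate_home along the slot, within 6 mm across it, its x along the gate's x within 0.08 rad; bystanders within 30 mm (value of joint seal above 0.0085 m and x of blade in the frame of gate_home between -0.0025 and 0.004 m and y of blade in the frame of gate_home between -0.006 and 0.006 m and z of blade in the frame of gate_home between -0.003 and 0.007 m and x of tab_end in the frame of gate_home below -0.09 m and angle between blade's own z axis and vertical below 0.08 rad and angle between the x axis of blade and the x axis of gate, either way round below 0.08 rad and linear speed of blade below 0.01 m/s); the robot touches nothing.
It fails at once if the blade is pressed on the riser with more than 20 N (contact force between blade and riser above 20 N).
It fails at once if the blade is pushed against the gate with more than 25 N (contact force between blade and gate above 25 N).
It fails at once if the blade is lifted from the riser before it has been slid to the edge (raised 15 mm with its origin more than 95 mm inside the front edge) (z of blade in the frame of riser_edge between 0.015 and 0.15 m and x of blade in the frame of riser_edge between 0.095 and 0.28 m and y of blade in the frame of riser_edge between -0.17 and 0.17 m).
It fails at once if the blade falls towards the table (origin below 40 mm) (height (world z) of blade below 0.04 m).
It fails at once if the jar, tape roll or can is moved more than 30 mm (distance of any of jar, tape, can from where it was at the start of the episode above 0.03 m).
It also fails if it takes over 72 s, if anything falls off the work surface, if the arm or the gripper's body presses on something with over 40 N, if the wrist force passes 120 N, or if a joint passes its speed limit or range.

## Working session

There is one attempt and no reset: what is moved stays moved. The work goes in short steps, Python scripts to look and compute and a tool call to move; the robot and the scene stay as the last step left them, time stands still between calls to the robot, and variables do not carry over. Pictures are saved under pics/ and viewed, and the job is handed in when it is done.

Besides the shell and the picture viewer there is one more tool, called after "Request:" as a command line: name --argument value ..., lists and objects as JSON in quotes. arm_command: Moves the arm, as the interface text tells. Its arguments: {"type":"object","properties":{"increments":{"type":"array","items":{"type":"array"}},"gripper":{"type":"number"}},"required":["increments"]}

```bash
ls; mkdir -p pics
python3 - <<'E'
from workcell import *
import cv2
o=get_obs();print(o)
for n in ["scene","side","wrist"]:
    im=get_image(n);cv2.imwrite(f"pics/{n}0.png",im[:,:,::-1]);print(n,camera_params(n))
E
```

```text
pics
{'t': 0.0, 'qpos': array([ 1.26897070e+00,  4.23837295e-01,  1.63066587e+00, -1.65588882e-05,
        1.08861547e+00, -1.89705610e-02]), 'qvel': array([-0.00028656,  0.00066362, -0.00101143,  0.0004051 , -0.0012921 ,
       -0.00068188]), 'joint_torque': array([-7.45177331e-04, -5.44607449e+01, -2.73680323e+01,  6.44807867e-02,
        2.24716763e-02, -7.56231839e-05]), 'ee_pos': array([174.23509221, 599.65026943, 221.91339894]), 'orientation': array([ 2.51165756e+00,  1.88560154e+00, -1.92984826e-03]), 'ft_force': array([-0.10743104,  0.11486472,  0.27953932]), 'moment': array([-0.00204023, -0.05689682, -0.01651438]), 'width': 88.28463531039168}
scene {'K': array([[485.5601299 ,   0.        , 278.37690625],
       [  0.        , 485.5601299 , 217.20558803],
       [  0.        ,   0.        ,   1.        ]]), 'rvec': array([ 2.09526436,  0.80732486, -0.40014225]), 'tvec': array([-261.88169096, -192.89948264, 1634.69215366])}
side {'K': array([[522.46759887,   0.        , 284.37103155],
       [  0.        , 522.46759887, 221.31470841],
       [  0.        ,   0.        ,   1.        ]]), 'rvec': array([ 2.13049372, -0.87446011,  0.44116746]), 'tvec': array([-392.43706561,  207.87941688, 1634.52822445])}
wrist {'K': array([[313.59865027,   0.        , 281.79073867],
       [  0.        , 313.59865027, 211.9598079 ],
       [  0.        ,   0.        ,   1.        ]]), 'T_tool_cam': array([[ 9.99998753e-01,  7.29627470e-04,  1.40075689e-03,
         7.95665497e-01],
       [-1.07856725e-03,  9.63365659e-01,  2.68189192e-01,
        -7.37000814e+01],
       [-1.15376289e-03, -2.68190369e-01,  9.63365245e-01,
        -1.61770456e+02],
       [ 0.00000000e+00,  0.00000000e+00,  0.00000000e+00,
         1.00000000e+00]])}
```

View pics/scene0.png

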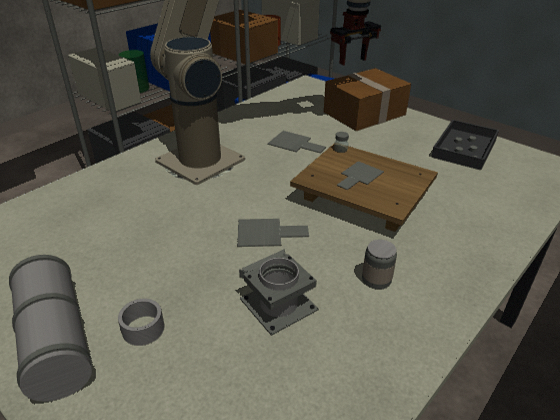

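View pics/side0.png

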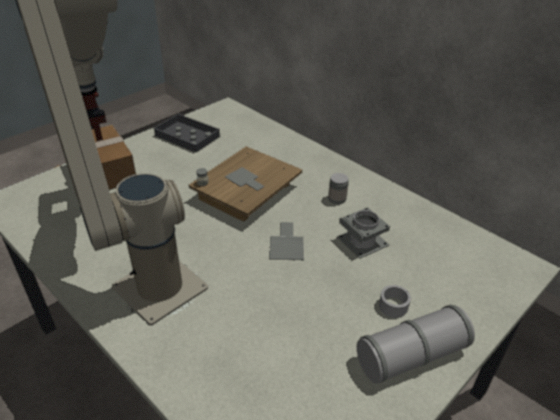

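View pics/wrist0.png

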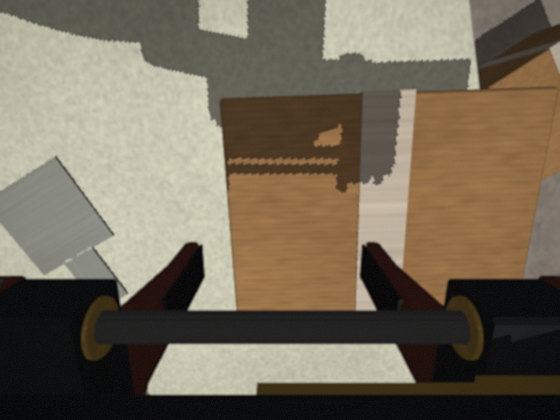

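```bash
cat > h.py <<'E'
import numpy as np, cv2
from workcell import *
from scipy.spatial.transform import Rotation as R
def cam(n,obs=None):
    p=camera_params(n)
    if n=="wrist":
        T=np.eye(4);T[:3,:3]=R.from_rotvec(obs["orientation"]).as_matrix();T[:3,3]=obs["ee_pos"]
        T=T@p["T_tool_cam"];return p["K"],T[:3,:3],T[:3,3]
    Rm=R.from_rotvec(p["rvec"]).as_matrix();return p["K"],Rm.T,-Rm.T@p["tvec"]
def ray(c,uv):
    K,Rw,o=c;d=Rw@np.linalg.solve(K,[uv[0],uv[1],1.]);return o,d/np.linalg.norm(d)
def plane(c,uv,z):
    o,d=ray(c,uv);return o+d*(z-o[2])/d[2]
def proj(c,P):
    K,Rw,o=c;q=K@(Rw.T@(np.asarray(P,float)-o));return q[:2]/q[2]
def tri(c1,u1,c2,u2):
    A=[];b=[]
    M=np.zeros((3,3));v=np.zeros(3)
    for c,u in((c1,u1),(c2,u2)):
        o,d=ray(c,u);P=np.eye(3)-np.outer(d,d);M+=P;v+=P@o
    X=np.linalg.solve(M,v);o1,d1=ray(c1,u1);o2,d2=ray(c2,u2)
    n=np.cross(d1,d2);gap=abs((o1-o2)@n)/np.linalg.norm(n);return X,gap
E
python3 - <<'E'
import cv2
a=cv2.imread("pics/scene0.png");b=cv2.imread("pics/side0.png")
def crop(im,x,y,w,h,s,n):
    cv2.imwrite(n,cv2.resize(im[y:y+h,x:x+w],None,fx=s,fy=s,interpolation=cv2.INTER_CUBIC))
crop(a,280,125,165,110,4.8,"pics/c1.png")
crop(b,180,140,130,85,6,"pics/c2.png")
crop(a,225,235,105,105,5.5,"pics/c3.png")
crop(b,325,195,75,65,8,"pics/c4.png")
E
```

```text
(no output)
```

View pics/c1.png

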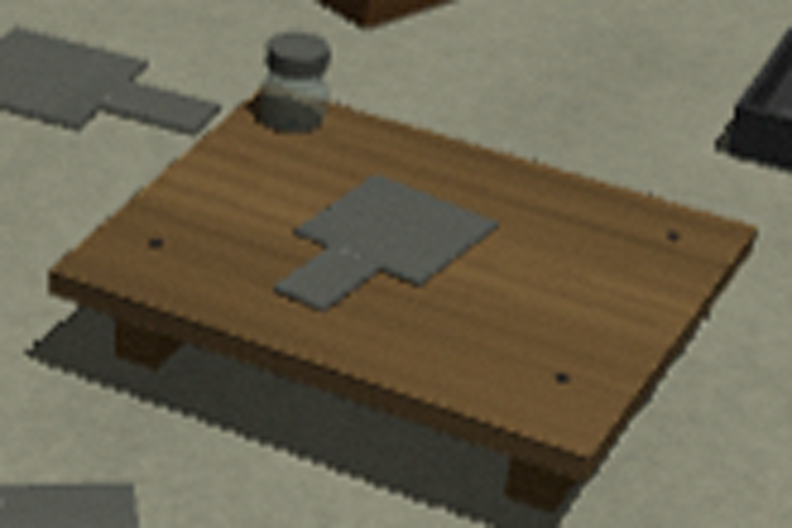

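View pics/c2.png

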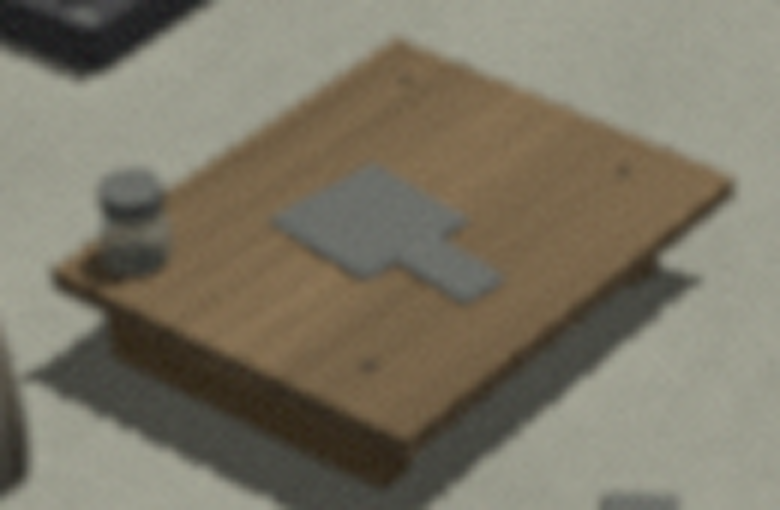

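View pics/c3.png

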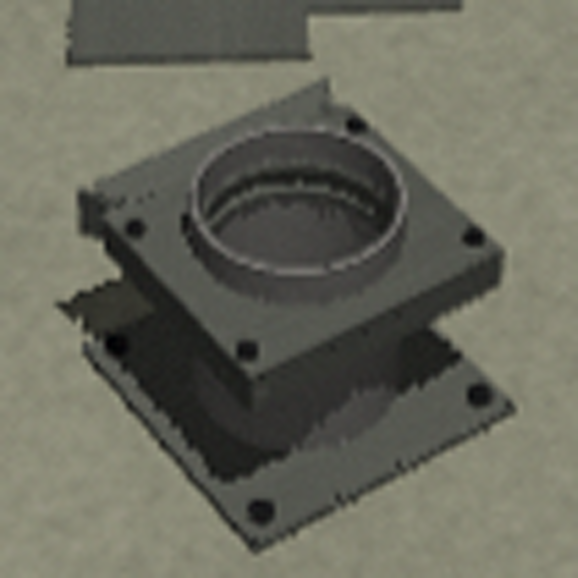

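View pics/c4.png

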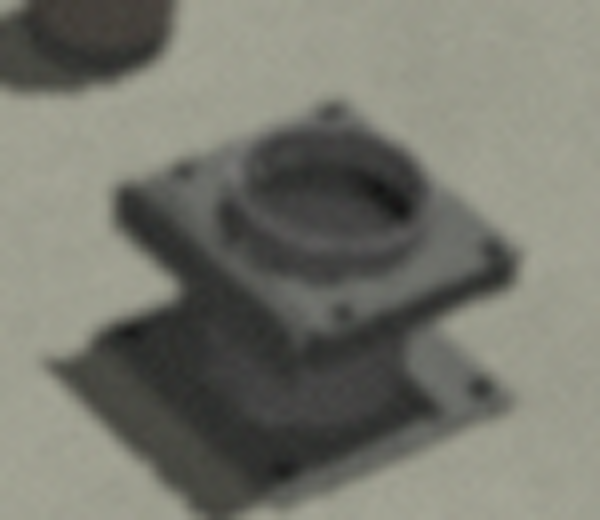

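Run:
```python
from h import *
np.set_printoptions(precision=1,suppress=True)
S=cam("scene");D=cam("side")
s=lambda x,y:(280+x/4.8,125+y/4.8); d=lambda x,y:(180+x/6,140+y/6)
prs={"rear-jar":((245,103),(55,275)),"rear-far":((755,232),(398,40)),"front-far":((595,460),(733,180)),"front-near":((50,272),(408,445)),
"tabA":((275,290),(470,303)),"tabB":((325,310),(505,280)),"p1":((375,175),(275,220)),"p2":((498,222),(372,163)),"p3":((420,285),(467,218)),"p4":((295,232),(365,280))}
for k,(a,b) in prs.items():
    print(k,*tri(S,s(*a),D,d(*b)), plane(S,s(*a),73), plane(D,d(*b),73))
s=lambda x,y:(225+x/5.5,235+y/5.5); d=lambda x,y:(325+x/8,195+y/8)
prs={"collar":((299,200),(325,188)),"c_top":((299,127),(0,0)),"plateL":((90,190),(300,335)),"plateR":((500,255),(335,100)),"plateB":((255,380),(515,260)),"basefar":((515,408),(0,0)),"baseB":((257,550),(515,400)),"baseL":((85,348),(0,0))}
for k,(a,b) in prs.items():
    print(k,*tri(S,s(*a),D,d(*b)), plane(S,s(*a),107), plane(D,d(*b),107), plane(S,s(*a),6))
print(S[2],D[2])
```

```text
rear-jar [338.8 275.5  71.4] 14.176866383836662 [345.6 260.3  73. ] [342.7 284.4  73. ]
rear-far [677.  340.   74.5] 2.103817622599175 [676.5 340.4  73. ] [679.6 343.4  73. ]
front-far [723.3  69.5  73.3] 1.306322244549416 [722.9  70.9  73. ] [723.   68.9  73. ]
front-near [387.6  11.8  74.2] 2.034716772566847 [385.8  14.9  73. ] [387.9  11.6  73. ]
tabA [502.4  81.6  79.2] 0.05664756655567838 [497.1  89.6  73. ] [508.2  87.9  73. ]
tabB [535.5  85.6  78. ] 0.06911974779760674 [531.4  92.   73. ] [540.2  90.5  73. ]
p1 [471.8 227.8  81.2] 0.28454287105953163 [464.3 240.3  73. ] [479.1 236.9  73. ]
p2 [558.8 234.   80.4] 0.9763178138303036 [553.2 244.1  73. ] [566.5 243.1  73. ]
p3 [561.4 146.5  79. ] 3.496177117000889 [557.5 151.8  73. ] [568.8 155.4  73. ]
p4 [472.1 143.2  78.6] 0.845469163414682 [467.3 150.2  73. ] [477.5 149.8  73. ]
collar [ 633.2 -307.2  103.6] 1.0989235401857733 [ 635.8 -310.6  107. ] [ 630.  -308.8  107. ] [ 564.4 -230.7    6. ]
c_top [ 583.9 -208.2  113. ] 116.05796861966664 [ 607.2 -278.8  107. ] [ 629.7 -127.6  107. ] [ 531.8 -194.4    6. ]
plateL [ 560.8 -352.    94.2] 0.5928928708840211 [ 571.1 -361.5  107. ] [ 548.4 -359.6  107. ] [ 490.6 -288.8    6. ]
plateR [ 701.  -263.2   87.6] 3.3956024738049106 [ 713.2 -281.5  107. ] [ 680.8 -274.7  107. ] [ 652.6 -197.6    6. ]
plateB [ 673.8 -378.1   85.2] 1.821418320398966 [ 687.4 -391.7  107. ] [ 649.8 -392.   107. ] [ 623.1 -323.2    6. ]
basefar [ 682.2 -156.9    8. ] 172.0638164874356 [ 765.8 -338.9  107. ] [ 629.7 -127.6  107. ] [ 712.5 -263.     6. ]
baseB [ 683.1 -387.     4.8] 0.026962262159924495 [ 740.6 -448.3  107. ] [ 579.4 -443.   107. ] [ 683.8 -387.7    6. ]
baseL [ 568.9 -280.5  105.3] 238.5483679926228 [ 630.3 -422.1  107. ] [ 629.7 -127.6  107. ] [ 558.1 -357.8    6. ]
[1146.3 -881.5  828.8] [ -542.8 -1049.7  1213.5]
```

Request:
arm_command --increments '[[[0,0,0],8],[[0,0,0],8],[[0,0,0],8],[[0,0,0],8],[[0,0,0],8],[[0,0,0],8],[[0,0,0],8],[[0,0,0],8],[[0,0,0],8]]'

```text
t: 1.05
ee_pos: [173.6, 597.6, 218.9]
orientation: [3.134, -0.028, -0.003]
ft_force: [-0.4, 0.9, -0.5]
width: 87.9
```

Run:
```python
from h import *
np.set_printoptions(precision=2,suppress=True)
S=cam("scene");D=cam("side")
a=cv2.imread("pics/scene0.png");b=cv2.imread("pics/side0.png")
for n,s,d in(("jar",(341.7,134),(202,171)),("can",(380.5,246),(338.5,179)),("tape",(141,308),(396,293))): print(n,*tri(S,s,D,d))
```

```text
jar [385.51 255.44 133.2 ] 0.281593398945942
can [748.81 -89.04 101.3 ] 4.49653495096688
tape [ 464.79 -556.4    62.87] 4.7896718241307035
```

Request:
arm_command --increments '[[[2.5,4,0],0],[[2.5,4,0],0],[[2.5,4,0],0],[[2.5,4,0],0],[[2.5,4,0],0],[[2.5,4,0],0],[[2.5,4,0],0],[[2.5,4,0],0],[[2.5,4,0],0],[[2.5,4,0],0],[[2.5,4,0],0],[[2.5,4,0],0],[[2,3,0],0],[[0,0,0],0],[[0,0,0],0]]' --gripper 0

```text
t: 2.55
ee_pos: [492.3, 61.1, 219.9]
orientation: [3.135, -0.033, -0.001]
ft_force: [0.1, 0.7, 0.7]
width: 0.5
```

```bash
cat > look.py <<'E'
import sys
from h import *
import pickle
n=sys.argv[1]
o=get_obs();im=get_image("wrist");pickle.dump(o,open(f"pics/{n}.pkl","wb"))
cv2.imwrite(f"pics/{n}.png",im[:,:,::-1]);print(o["t"],o["ee_pos"],o["orientation"],o["ft_force"])
E
python3 look.py w1
```

```text
2.55 [492.25691319  61.11950884 219.87598146] [ 3.13528665e+00 -3.25921013e-02 -9.26536104e-04] [0.07178102 0.68218073 0.65382915]
```

View pics/w1.png

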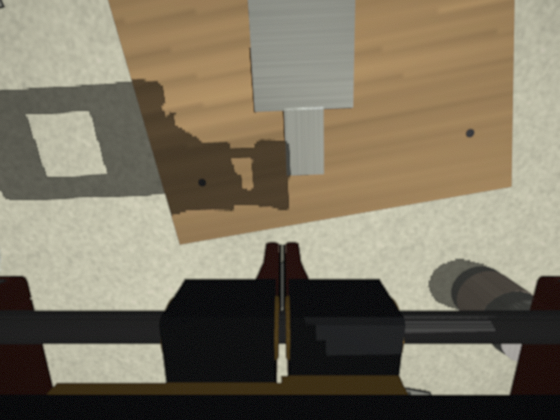

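Run:
```python
import cv2
a=cv2.imread("pics/w1.png");cv2.imwrite("pics/w1c.png",cv2.resize(a[0:190,230:370],None,fx=3.1,fy=3.1,interpolation=cv2.INTER_CUBIC))
cv2.imwrite("pics/w1d.png",cv2.resize(a[170:250,160:520],None,fx=2.2,fy=2.2,interpolation=cv2.INTER_CUBIC))
```

```text
(no output)
```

View pics/w1c.png

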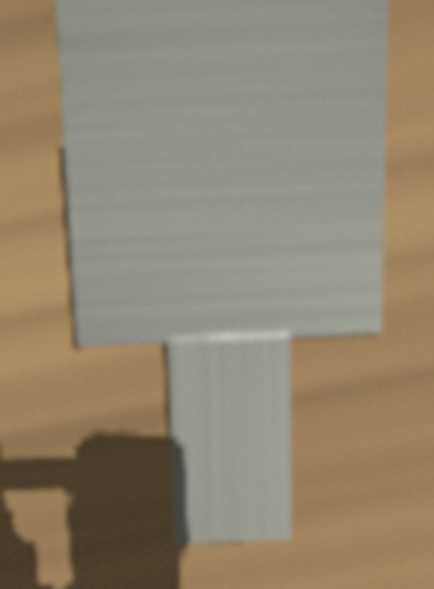

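View pics/w1d.png

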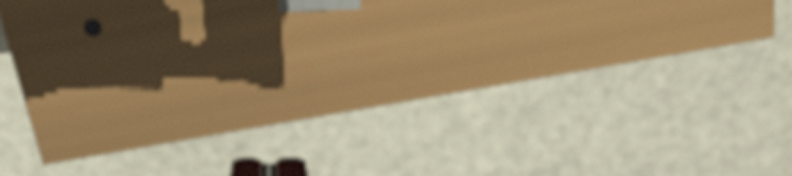

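Run:
```python
from h import *
import pickle
np.set_printoptions(precision=1,suppress=True)
c=cam("wrist",pickle.load(open("pics/w1.pkl","rb")))
for H in (70,74,77):
    A=plane(c,(179.5,244.1),H);B=plane(c,(511.4,186.8),H)
    t1,t2,s1,s2=[plane(c,p,H+3) for p in((290.3,174.5),(323.9,174.5),(254.8,111.3),(352.9,106.8))]
    tm=(t1+t2)/2;sm=(s1+s2)/2;u=(sm-tm)/np.linalg.norm(sm-tm)
    ac=(s2-s1)[:2]
    print(H,A,B,np.linalg.norm(B-A),"tab",tm,np.linalg.norm(t2-t1),np.linalg.norm(sm-tm),np.linalg.norm(s2-s1),"yaw",np.degrees(np.arctan2(u[1],u[0])),90+np.degrees(np.arctan2(ac[1],ac[0])),np.degrees(np.arctan2(*(B-A)[1::-1])))
    print("org",tm+u*105)
```

```text
70 [382.6  14.7  70. ] [724.   69.8  70. ] 345.82327961676845 tab [517.7  86.8  73. ] 33.198858140761125 61.65396166344664 91.69313649393649 yaw 93.03261955108786 91.37083661471492 9.171551543136227
org [512.2 191.7  73. ]
74 [384.   16.2  74. ] [721.   70.6  74. ] 341.37815321057116 tab [517.4  87.5  77. ] 32.767974422966965 60.85376281005071 90.50306304679545 yaw 93.03261955108782 91.37083661471492 9.17155154313622
org [511.8 192.3  77. ]
77 [385.1  17.4  77. ] [718.8  71.3  77. ] 338.04430840592306 tab [517.2  87.9  80. ] 32.44481163462127 60.25361367000379 89.61050796143954 yaw 93.03261955108785 91.37083661471492 9.171551543136221
org [511.6 192.8  80. ]
```

Request:
arm_command --increments '[[[0.4,-3.5,0],-1.5],[[0.4,-3.5,0],-1.5],[[0.4,-3.5,2],0],[[0.4,-2.5,3],0],[[0,0,3],0],[[0,0,2],0],[[0,0,0],0],[[0,0,0],0]]'

```text
t: 3.4
ee_pos: [500.7, 206.2, 117.3]
orientation: [3.136, 0.075, 0.001]
ft_force: [0.0, -0.4, 0.3]
width: 0.7
```

```bash
python3 -c "
from workcell import *
o=get_obs();print(o['t'],o['ee_pos'],o['orientation'],o['ft_force'])"
```

```text
3.4 [500.72256347 206.17711476 117.34540578] [3.13596868e+00 7.49585161e-02 1.06272232e-03] [ 0.0457336  -0.43447779  0.32291978]
```

Request:
arm_command --increments '[[[0.6,0.8,1],0],[[0.5,0.8,1],0],[[0,0,0.6],0],[[0,0,0],0]]'

```text
t: 3.8
ee_pos: [515.0, 189.9, 92.6]
orientation: [3.138, 0.075, 0.009]
ft_force: [-0.6, 0.4, -0.7]
width: 0.5
```

Request:
arm_command --increments '[[[0,0,0.3],0],[[0,0,0.3],0],[[0,0,0.2],0],[[0,0,0.1],0]]'

```text
t: 4.2
ee_pos: [515.7, 189.4, 83.5]
orientation: [3.138, 0.073, 0.01]
ft_force: [-0.2, 0.0, -0.2]
width: 0.6
```

Request:
arm_command --increments '[[[0,0,0.15],0],[[0,0,0.1],0]]'

```text
t: 4.4
ee_pos: [515.7, 189.6, 80.9]
orientation: [3.138, 0.073, 0.011]
ft_force: [-0.4, 0.8, -0.7]
width: 0.4
```

Request:
arm_command --increments '[[[0,0,0.1],0],[[0,0,0.05],0]]'

```text
t: 4.6
ee_pos: [515.8, 189.7, 80.0]
orientation: [3.138, 0.074, 0.011]
ft_force: [-3.2, -1.5, 10.0]
width: 0.6
```

Request:
arm_command --increments '[[[0.03,0.3,0.05],0],[[0.03,0.3,0.05],0]]'

```text
t: 4.8
ee_pos: [517.4, 184.7, 80.1]
orientation: [3.139, 0.074, 0.014]
ft_force: [-0.4, 3.2, 4.1]
width: 0.7
```

Request:
arm_command --increments '[[[0.03,0.3,0.07],0],[[0.03,0.3,0.07],0]]'

```text
t: 5.0
ee_pos: [519.6, 179.6, 80.0]
orientation: [-3.14, -0.074, -0.019]
ft_force: [-1.3, 2.8, 8.5]
width: 0.7
```

```bash
python3 look.py w2
```

```text
5.0 [519.6477793  179.59054587  80.04971554] [-3.13987181 -0.07367821 -0.01858463] [-1.28664033  2.83143134  8.54508812]
```

View pics/w2.png

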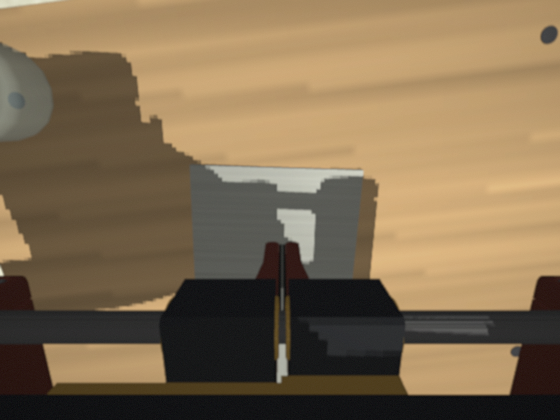

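```bash
cat > pl.py <<'E'
import sys,pickle
from h import *
np.set_printoptions(precision=1,suppress=True)
n,z=sys.argv[1],float(sys.argv[2])
c=cam("wrist",pickle.load(open(f"pics/{n}.pkl","rb")))
for a in sys.argv[3:]:
    print(a,plane(c,tuple(map(float,a.split(","))),z))
E
python3 pl.py w2 78 191,165 362,170
```

```text
191,165 [470.  231.4  78. ]
362,170 [559.2 233.   78. ]
```

Request:
arm_command --increments '[[[-0.03,0.3,0.08],0],[[-0.03,0.3,0.08],0],[[-0.03,0.3,0.08],0]]'

```text
t: 5.35
ee_pos: [522.1, 171.8, 80.1]
orientation: [-3.136, -0.072, -0.028]
ft_force: [-1.3, 2.8, 7.8]
width: 0.3
```

```bash
python3 look.py w3
python3 - <<'E'
import cv2
a=cv2.imread("pics/w3.png");cv2.imwrite("pics/w3c.png",cv2.resize(a[130:260,160:400],None,fx=3,fy=3,interpolation=cv2.INTER_CUBIC))
E
```

```text
5.35 [522.14365172 171.80270452  80.06685873] [-3.13632551 -0.07215996 -0.02847483] [-1.34843738  2.84522451  7.79968765]
```

View pics/w3c.png

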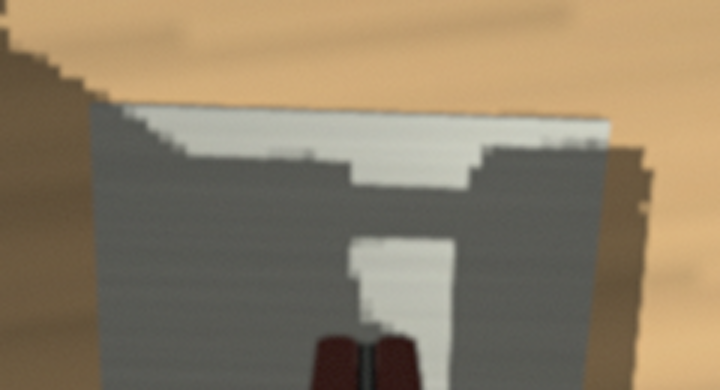

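```bash
python3 pl.py w3 78 190.7,164.3 363.3,169.7
```

```text
190.7,164.3 [472.4 224.1  78. ]
363.3,169.7 [562.6 225.3  78. ]
```

Request:
arm_command --increments '[[[-0.03,0.6,0.08],0],[[-0.03,0.8,0.08],0],[[-0.03,0.8,0.08],0]]'

```text
t: 5.7
ee_pos: [525.7, 151.2, 80.0]
orientation: [-3.133, -0.072, -0.04]
ft_force: [-1.5, 3.6, 7.8]
width: 0.5
```

Request:
arm_command --increments '[[[-0.05,1.2,0.08],0],[[-0.05,1.5,0.08],0],[[-0.05,1.5,0.08],0],[[-0.05,0.8,0.07],0]]'

```text
t: 6.1
ee_pos: [531.1, 101.8, 80.1]
orientation: [-3.128, -0.072, -0.057]
ft_force: [-0.1, 3.8, 6.6]
width: -0.1
```

```bash
python3 look.py w4
```

```text
6.1 [531.09445168 101.80077146  80.1219866 ] [-3.12826581 -0.07218855 -0.05742724] [-0.10764362  3.83181214  6.59807622]
```

View pics/w4.png

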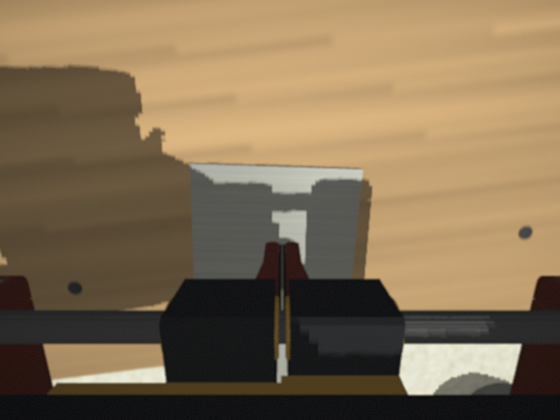

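Request:
arm_command --increments '[[[-0.05,1.2,0.08],0],[[-0.05,1.4,0.08],0],[[-0.05,0.8,0.07],0]]'

```text
t: 6.45
ee_pos: [535.0, 67.2, 80.2]
orientation: [-3.126, -0.071, -0.07]
ft_force: [-0.0, 3.0, 6.8]
width: 0.3
```

```bash
python3 look.py w5
```

```text
6.45 [535.01313658  67.22700466  80.15550334] [-3.1260888  -0.07121314 -0.07017626] [-0.04042504  3.01796367  6.82320893]
```

View pics/w5.png

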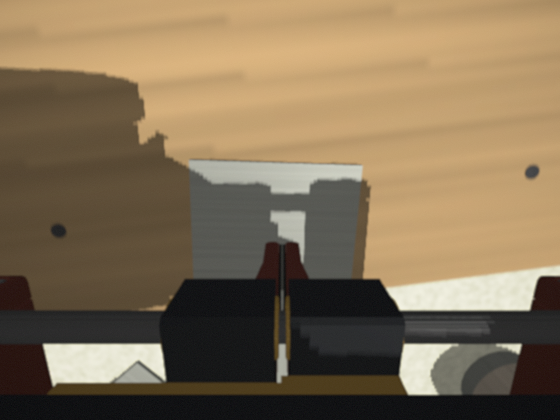

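```bash
python3 pl.py w5 78 190,158.5 362,164.5; python3 pl.py w5 75 560,265 400,286
```

```text
190,158.5 [485.3 122.6  78. ]
362,164.5 [575.  123.2  78. ]
560,265 [704.2  67.6  75. ]
400,286 [607.2  51.5  75. ]
```

Request:
arm_command --increments '[[[0,0,-2],0],[[0,0,-5],0],[[0,0,-4],0],[[0,0,0],0],[[0,0,0],0]]'

```text
t: 7.0
ee_pos: [529.0, 62.3, 191.9]
orientation: [-3.128, -0.069, -0.065]
ft_force: [-0.2, -0.0, -0.4]
width: 0.4
```

Request:
arm_command --increments '[[[0,0,-0.5],0],[[0,0,-0.5],0],[[0,0,-0.5],0],[[0,0,-0.5],0],[[0,0,-0.5],0]]'

```text
t: 7.5
ee_pos: [525.2, 61.5, 213.6]
orientation: [-3.13, -0.069, -0.051]
ft_force: [0.5, 0.2, 0.2]
width: 0.5
```

```bash
cat > st.py <<'E'
from h import *
np.set_printoptions(precision=4,suppress=True)
o=get_obs();M=R.from_rotvec(o["orientation"]).as_matrix()
print(o["t"],o["ee_pos"],"toolz",M[:,2],"xyaw",np.degrees(np.arctan2(M[1,0],M[0,0])),o["ft_force"],o["width"]);print(o["qpos"],o["qvel"])
E
python3 st.py
```

```text
7.5 [525.2235  61.5307 213.5802] toolz [ 0.0322  0.0116 -0.9994] xyaw 2.5048228915267456 [0.476  0.1778 0.1624] 0.45481283128167493
[0.089  0.2794 1.8715 0.0106 0.9576 0.0392] [ 0.001  -0.0692 -0.0381  0.0006  0.1162  0.0013]
```

Request:
arm_command --increments '[[[0,0,-0.3],0],[[0,0,-0.3],0],[[0,0,-0.3],0],[[0,0,-0.3],0],[[0,0,-0.3],0],[[0,0,-0.3],0],[[0,0,-0.3],0],[[0,0,-0.3],0],[[0,0,-0.3],0],[[0,0,-0.3],0]]'

```text
t: 8.5
ee_pos: [524.1, 61.2, 246.3]
orientation: [-3.13, -0.069, -0.051]
ft_force: [-0.1, 0.5, -0.0]
width: 0.2
```

```bash
python3 st.py
```

```text
8.5 [524.1382  61.2162 246.2624] toolz [ 0.0321  0.0116 -0.9994] xyaw 2.5104640318104754 [-0.1363  0.539  -0.0387] 0.2288929298044342
[0.0886 0.2362 1.8441 0.0102 1.0284 0.0395] [-0.0012 -0.0413 -0.0305 -0.0005  0.0702 -0.0001]
```

Request:
arm_command --increments '[[[0,0,0],0],[[0,0,0],0]]'

```text
t: 8.7
ee_pos: [524.4, 61.2, 246.8]
orientation: [-3.129, -0.069, -0.052]
ft_force: [0.4, 0.2, 0.2]
width: 0.3
```

```bash
python3 st.py
```

```text
8.7 [524.3778  61.2198 246.8203] toolz [ 0.033   0.0117 -0.9994] xyaw 2.50945957970171 [0.3781 0.242  0.2157] 0.3407374498838735
[0.0886 0.2355 1.8436 0.0102 1.0287 0.0395] [-0.0018 -0.0044 -0.0036  0.0011  0.0023  0.0007]
```

Request:
arm_command --increments '[[[0,0,-0.5],0],[[0,0,-0.5],0],[[0,0,-0.5],0]]'

```text
t: 9.0
ee_pos: [523.3, 61.0, 262.0]
orientation: [-3.13, -0.069, -0.049]
ft_force: [0.2, 0.5, -0.3]
width: 0.6
```

```bash
python3 st.py
```

```text
9.0 [523.2949  60.9856 262.0088] toolz [ 0.0311  0.0115 -0.9995] xyaw 2.512218552515641 [ 0.1701  0.5167 -0.307 ] 0.5691185894948342
[0.0883 0.2167 1.8295 0.01   1.0634 0.0396] [-0.0008 -0.066  -0.054   0.002   0.1163 -0.0003]
```

Request:
arm_command --increments '[[[0,0,5],0]]'

```text
t: 9.1
ee_pos: [530.3, 62.1, 218.2]
orientation: [-3.128, -0.069, -0.072]
ft_force: [0.4, -1.0, -1.3]
width: 0.4
```

```bash
python3 st.py
```

```text
9.1 [530.3415  62.0683 218.1598] toolz [ 0.0455  0.0129 -0.9989] xyaw 2.5062842541652492 [ 0.4203 -0.967  -1.3124] 0.4131375498937132
[0.0891 0.275  1.8657 0.0107 0.9544 0.0391] [ 0.0088  0.7212  0.5153  0.0063 -1.1655 -0.005 ]
```

Request:
arm_command --increments '[[[0,0,0],0],[[0,0,0],0]]'

```text
t: 9.3
ee_pos: [527.4, 61.8, 214.9]
orientation: [-3.129, -0.069, -0.058]
ft_force: [-0.4, -0.3, 1.5]
width: 0.8
```

```bash
python3 st.py
```

```text
9.3 [527.3962  61.8061 214.9165] toolz [ 0.0366  0.0121 -0.9993] xyaw 2.5095891999765745 [-0.3731 -0.312   1.5352] 0.7963210724439334
[0.0891 0.2789 1.8687 0.0107 0.9565 0.0391] [ 0.0002  0.0271  0.0434 -0.0019  0.0041 -0.0004]
```

Request:
arm_command --increments '[[[0,0,-5],0],[[0,0,0],0],[[0,0,-5],0],[[0,0,0],0]]'

```text
t: 9.7
ee_pos: [524.8, 60.7, 315.4]
orientation: [-3.129, -0.069, -0.064]
ft_force: [0.6, -0.6, -0.1]
width: 0.5
```

```bash
python3 st.py
```

```text
9.7 [524.8188  60.7148 315.3676] toolz [ 0.0406  0.0124 -0.9991] xyaw 2.5096890736445663 [ 0.6134 -0.6413 -0.0802] 0.4743005168662568
[0.0875 0.1586 1.773  0.0096 1.1685 0.0399] [-0.      0.0582  0.1085 -0.0019 -0.0341 -0.0015]
```

Request:
arm_command --increments '[[[0,0,-0.3],0],[[0,0,-0.3],0],[[0,0,-0.3],0]]'

```text
t: 10.0
ee_pos: [524.5, 60.5, 327.6]
orientation: [-3.128, -0.069, -0.07]
ft_force: [-0.7, 0.0, 0.2]
width: 0.7
```

```bash
python3 st.py
```

```text
10.0 [524.4528  60.5499 327.5609] toolz [ 0.0442  0.0127 -0.9989] xyaw 2.50896079914228 [-0.6696  0.0353  0.2424] 0.6910160753575997
[0.0872 0.145  1.7611 0.0095 1.1904 0.0399] [ 0.0009 -0.0366 -0.0394  0.0005  0.0685 -0.0008]
```

Request:
arm_command --increments '[[[0,0,0.3],0],[[0,0,1],0],[[0,0,2],0],[[0,0,3],0],[[0,0,4],0]]'

```text
t: 10.5
ee_pos: [531.5, 62.1, 223.3]
orientation: [-3.128, -0.069, -0.081]
ft_force: [0.7, -0.2, 0.7]
width: 0.3
```

```bash
python3 st.py
```

```text
10.5 [531.4586  62.1291 223.2671] toolz [ 0.0515  0.0134 -0.9986] xyaw 2.5001308231477433 [ 0.6702 -0.2133  0.7494] 0.2941784194585687
[0.0891 0.2674 1.8629 0.0107 0.9589 0.0392] [ 0.0086  0.5525  0.3681  0.0081 -0.9135 -0.003 ]
```

Request:
arm_command --increments '[[[0,0,0],0]]'

```text
t: 10.6
ee_pos: [527.5, 61.8, 217.6]
orientation: [-3.129, -0.069, -0.064]
ft_force: [-0.2, 0.2, -0.3]
width: 0.3
```

```bash
python3 st.py
```

```text
10.6 [527.5323  61.8251 217.573 ] toolz [ 0.0408  0.0124 -0.9991] xyaw 2.511600848618369 [-0.2246  0.1846 -0.3382] 0.3419638682243468
[0.0892 0.2737 1.8689 0.0107 0.9572 0.0391] [ 0.0011 -0.0499 -0.0632  0.0008  0.0414  0.0007]
```

Request:
arm_command --increments '[[[0,0,0],0]]'

```text
t: 10.7
ee_pos: [527.3, 61.8, 217.1]
orientation: [-3.129, -0.069, -0.061]
ft_force: [-0.1, -0.6, -0.5]
width: 0.3
```

```bash
python3 st.py
```

```text
10.7 [527.283   61.7905 217.1152] toolz [ 0.0389  0.0122 -0.9992] xyaw 2.511669175749083 [-0.0754 -0.557  -0.5406] 0.270491572820002
[0.0892 0.2748 1.8686 0.0106 0.9584 0.0392] [ 0.0008  0.0355  0.0375 -0.0013 -0.0091  0.0009]
```

Request:
arm_command --increments '[[[0,0,-5],0],[[0,0,-4],0],[[0,0,-3],0],[[0,0,-2],0],[[0,0,-1],0],[[0,0,-0.3],0],[[0,0,0],0]]'

```text
t: 11.4
ee_pos: [521.5, 59.9, 383.1]
orientation: [-3.128, -0.069, -0.069]
ft_force: [0.1, -0.4, -0.5]
width: 0.2
```

```bash
python3 st.py
```

```text
11.4 [521.5352  59.8687 383.1146] toolz [ 0.044   0.0126 -0.999 ] xyaw 2.512225468375599 [ 0.1425 -0.362  -0.4908] 0.24865493735175823
[0.0864 0.0963 1.6923 0.0091 1.308  0.0402] [-0.0004 -0.0056  0.0041 -0.      0.0005  0.0001]
```

Request:
arm_command --increments '[[[0,0,0.3],0],[[0,0,1],0],[[0,0,2],0],[[0,0,3],0],[[0,0,4],0],[[0,0,5],0],[[0,0,0],0],[[0,0,0],0]]'

```text
t: 12.2
ee_pos: [523.3, 61.4, 217.5]
orientation: [-3.13, -0.069, -0.049]
ft_force: [-0.6, 0.7, 0.7]
width: 0.4
```

```bash
python3 st.py
```

```text
12.2 [523.315   61.4245 217.5356] toolz [ 0.031   0.0114 -0.9995] xyaw 2.5147076814388933 [-0.6179  0.673   0.7197] 0.3750951721718374
[0.0892 0.2719 1.8713 0.0105 0.9665 0.0393] [ 0.0009  0.0428  0.0453 -0.0014 -0.0109  0.0006]
```

Request:
arm_command --increments '[[[0,0,-0.5],0],[[0,0,-1.5],0],[[0,0,-1.5],0],[[0,0,-1.5],0],[[0,0,-1.5],0],[[0,0,-1.5],0],[[0,0,-1.5],0],[[0,0,-1.5],0],[[0,0,-1.5],0],[[0,0,-1],0],[[0,0,-0.5],0],[[0,0,-0.3],0]]'

```text
t: 13.4
ee_pos: [523.8, 60.1, 396.0]
orientation: [-3.126, -0.069, -0.11]
ft_force: [-0.4, 0.4, -0.7]
width: 0.7
```

```bash
python3 st.py
```

```text
13.4 [523.7597  60.0526 396.0424] toolz [ 0.0701  0.0149 -0.9974] xyaw 2.501444391380308 [-0.3636  0.3925 -0.6588] 0.7224237396745177
[0.0864 0.078  1.6855 0.0091 1.3069 0.0403] [ 0.0006 -0.0395 -0.0482 -0.0001  0.0744 -0.0005]
```

Request:
arm_command --increments '[[[0,0,0.3],0],[[0,0,1],0],[[0,0,2],0],[[0,0,3],0],[[0,0,4],0],[[0,0,5],0],[[0,0,0],0],[[0,0,0],0]]'

```text
t: 14.2
ee_pos: [532.0, 62.2, 234.1]
orientation: [-3.126, -0.069, -0.1]
ft_force: [0.2, -0.5, 0.6]
width: 0.7
```

```bash
python3 st.py
```

```text
14.2 [532.0187  62.1593 234.1116] toolz [ 0.0634  0.0142 -0.9979] xyaw 2.504488583396255 [ 0.1951 -0.5375  0.6198] 0.7108918670698005
[0.0892 0.2491 1.8597 0.0103 0.9684 0.0395] [-0.0008  0.0421  0.046   0.0002 -0.0104 -0.0004]
```

Request:
arm_command --increments '[[[0,0,-5],0],[[0,0,-4],0],[[0,0,-3],0],[[0,0,-2],0],[[0,0,-1],0],[[0,0,-0.3],0],[[0,0,0],0]]'

```text
t: 14.9
ee_pos: [522.6, 59.9, 403.4]
orientation: [-3.125, -0.069, -0.115]
ft_force: [0.2, -0.3, -0.3]
width: 0.4
```

```bash
python3 st.py
```

```text
14.9 [522.5575  59.932  403.3988] toolz [ 0.0729  0.015  -0.9972] xyaw 2.503533193120749 [ 0.176  -0.3015 -0.3085] 0.3957916556084285
[0.0865 0.0699 1.6785 0.009  1.3193 0.0404] [ 0.0018 -0.0099  0.0011  0.0028  0.002   0.0009]
```

Request:
arm_command --increments '[[[0,0,0.5],0],[[0,0,1.5],0],[[0,0,1.5],0],[[0,0,1.5],0],[[0,0,1.5],0],[[0,0,1.5],0],[[0,0,1.5],0],[[0,0,1.5],0],[[0,0,1.5],0],[[0,0,1],0],[[0,0,0.5],0],[[0,0,0.3],0]]'

```text
t: 16.1
ee_pos: [523.4, 61.3, 237.9]
orientation: [-3.128, -0.069, -0.072]
ft_force: [-0.8, 0.6, -0.8]
width: 0.2
```

```bash
python3 st.py
```

```text
16.1 [523.4309  61.3044 237.853 ] toolz [ 0.0455  0.0126 -0.9989] xyaw 2.5065762809292114 [-0.8056  0.6289 -0.7944] 0.16155147760945646
[0.089  0.2393 1.8623 0.0101 0.9936 0.0397] [ 0.0003  0.0492  0.0318  0.0011 -0.0703  0.0007]
```

Request:
arm_command --increments '[[[0,0,-5],0],[[0,0,-4],0],[[0,0,-3],0],[[0,0,-2],0],[[0,0,-1],0],[[0,0,-0.3],0]]'

```text
t: 16.7
ee_pos: [515.8, 59.3, 395.2]
orientation: [-3.129, -0.069, -0.067]
ft_force: [-0.1, 0.0, -0.4]
width: 0.4
```

Request:
arm_command --increments '[[[0,0,0.5],0],[[0,0,1.5],0],[[0,0,1.5],0],[[0,0,1.5],0],[[0,0,1.5],0],[[0,0,1.5],0],[[0,0,1.5],0],[[0,0,1.5],0],[[0,0,1.5],0],[[0,0,1.5],0],[[0,0,0.5],0],[[0,0,0.3],0]]'

```text
t: 17.9
ee_pos: [511.3, 60.2, 222.8]
orientation: [-3.131, -0.069, -0.025]
ft_force: [-0.1, 0.3, -0.4]
width: 0.5
```

```bash
python3 st.py
```

```text
17.9 [511.2722  60.2375 222.7911] toolz [ 0.0159  0.0098 -0.9998] xyaw 2.515557750745294 [-0.0784  0.2812 -0.3944] 0.5018495578317892
[0.0891 0.2538 1.882  0.01   0.9891 0.0398] [ 0.0011  0.0604  0.0453  0.0015 -0.0773 -0.0014]
```

Request:
arm_command --increments '[[[0.5,2,0],0],[[0.6,4,0],0],[[0.6,4,0],0],[[0.4,3,0],0],[[0.2,1,0],0],[[0,0,0],0]]' --gripper 1

```text
t: 18.5
ee_pos: [541.0, -82.3, 220.6]
orientation: [-3.131, -0.073, -0.023]
ft_force: [0.1, 0.3, -0.5]
width: 44.9
```

```bash
python3 st.py; python3 look.py w6
```

```text
18.5 [540.9772 -82.3438 220.5821] toolz [ 0.0144  0.0101 -0.9998] xyaw 2.6686490743407485 [ 0.0573  0.3024 -0.4686] 44.900511246654474
[-0.1799  0.3065  1.8131  0.0147  1.0097 -0.2343] [-0.0037 -0.0028  0.0043  0.0037  0.0011  0.0052]
18.5 [540.97719486 -82.34380858 220.58207526] [-3.13093833 -0.0730365  -0.02287575] [ 0.05734287  0.30244182 -0.46856422]
```

View pics/w6.png

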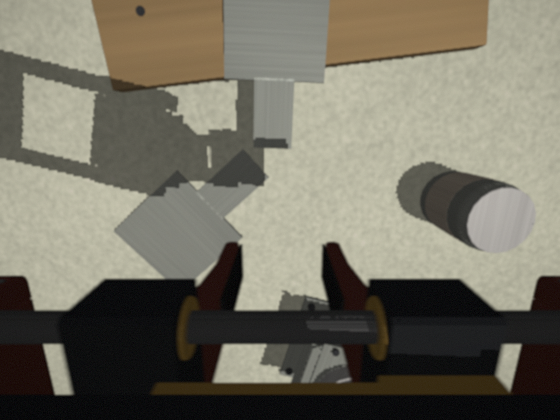

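Run:
```python
import cv2
a=cv2.imread("pics/w6.png");cv2.imwrite("pics/w6c.png",cv2.resize(a[60:160,210:340],None,fx=5,fy=5,interpolation=cv2.INTER_CUBIC))
```

```text
(no output)
```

View pics/w6c.png

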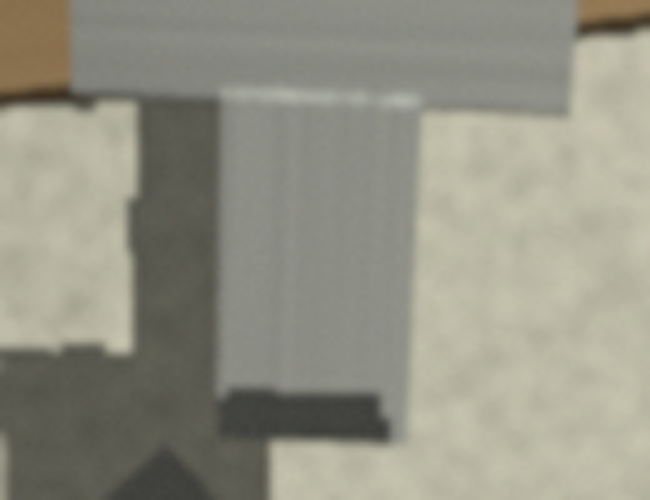

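```bash
python3 pl.py w6 78 254,147.4 291,148.2 224.4,78.6 323.6,82.6; python3 pl.py w6 75 113,90 486,44
```

```text
254,147.4 [514.1 -28.6  78. ]
291,148.2 [549.4 -27.7  78. ]
224.4,78.6 [486.  31.  78.]
323.6,82.6 [575.8  32.1  78. ]
113,90 [384.1  16.7  75. ]
486,44 [719.4  72.   75. ]
```

Request:
arm_command --increments '[[[-0.2,-2,0],1.5],[[-0.2,-3,0],0],[[-0.1,-1.5,0.5],0],[[-0.1,-0.5,1.5],0],[[0,0,1.5],0],[[0,0,1.5],0],[[0,0,1.5],0],[[0,0,1.5],0],[[0,0,1],0],[[0,0,0.5],0],[[0,0,0],0]]'

```text
t: 19.65
ee_pos: [530.5, 7.1, 124.7]
orientation: [-3.128, -0.052, -0.024]
ft_force: [-0.9, -0.7, -0.1]
width: 87.7
```

```bash
python3 st.py
```

```text
19.65 [530.5      7.0946 124.7231] toolz [ 0.0153  0.0135 -0.9998] xyaw 1.8951672937004587 [-0.872  -0.6693 -0.1296] 87.72751504322838
[-0.0171  0.4207  1.9163  0.0194  0.7896 -0.0639] [ 0.0109 -0.0066 -0.0026 -0.0006  0.0051  0.0039]
```

Request:
arm_command --increments '[[[0.1,0.8,0.5],0.9],[[0,0.7,1.2],0],[[0,0,1.2],0],[[0,0,1.2],0],[[0,0,1],0],[[0,0,0.5],0],[[0,0,0],0]]'

```text
t: 20.35
ee_pos: [533.6, -8.7, 64.4]
orientation: [-3.128, -0.023, -0.026]
ft_force: [-0.5, 0.4, 0.6]
width: 88.2
```

```bash
python3 st.py
```

```text
20.35 [533.637   -8.7357  64.4207] toolz [ 0.0168  0.0135 -0.9998] xyaw 0.8483115387601604 [-0.5407  0.4034  0.5565] 88.24781412067829
[-0.047   0.5264  1.9331  0.0232  0.6661 -0.08  ] [-0.0014  0.0079 -0.0006  0.0005 -0.0027 -0.0007]
```

Request:
arm_command --increments '[[[-0.2,0.1,0.4],0],[[0,0,0.2],0],[[0,0,0],0]]'

```text
t: 20.65
ee_pos: [531.8, -9.6, 58.1]
orientation: [-3.128, -0.024, -0.027]
ft_force: [0.2, 0.1, -0.2]
width: 87.7
```

Request:
arm_command --increments '[[[0,0,0],0],[[0,0,0],0],[[0,0,0],0],[[0,0,0],0],[[0,0,0],0],[[0,0,0],0]]' --gripper 0

```text
t: 21.25
ee_pos: [532.8, -9.5, 59.3]
orientation: [-3.128, -0.024, -0.031]
ft_force: [-0.7, 0.2, -0.4]
width: 42.9
```

```bash
python3 st.py; python3 look.py w7
```

```text
21.25 [532.7718  -9.5032  59.2909] toolz [ 0.0196  0.0134 -0.9997] xyaw 0.8841218910792416 [-0.7183  0.2383 -0.4041] 42.9273843011957
[-0.0485  0.5339  1.9381  0.0237  0.6508 -0.0828] [-0.0017 -0.0011  0.0017 -0.0011  0.0005 -0.0004]
21.25 [532.77181077  -9.50315034  59.29092198] [-3.1280946  -0.02433811 -0.03084401] [-0.71834066  0.2383392  -0.40408199]
```

View pics/w7.png

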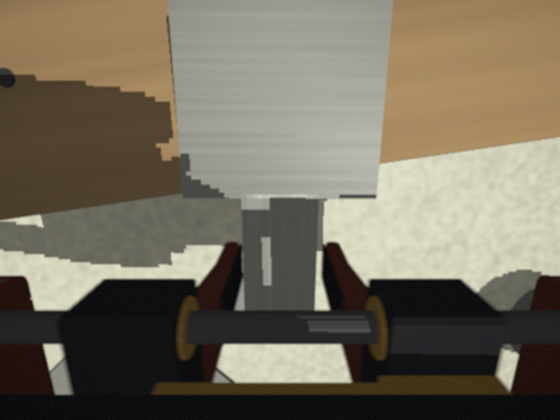

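Request:
arm_command --increments '[[[0,0,0],0],[[0,0,0],0],[[0,0,0],0]]' --gripper 0

```text
t: 21.6
ee_pos: [532.7, -9.5, 59.2]
orientation: [-3.128, -0.024, -0.03]
ft_force: [0.8, 0.4, 0.2]
width: 35.4
```

```bash
python3 st.py
```

```text
21.6 [532.6562  -9.5028  59.2355] toolz [ 0.0194  0.0134 -0.9997] xyaw 0.8875446151194614 [0.8183 0.4295 0.2109] 35.44721251317595
[-0.0485  0.5339  1.9382  0.0237  0.6509 -0.0828] [ 0.0015  0.0016  0.0005  0.0001  0.0011 -0.0005]
```

Request:
arm_command --increments '[[[0,0,-0.3],0],[[0,0,-0.5],0],[[0,0,-0.8],0],[[0,0,-0.8],0],[[0,0,-0.5],0],[[0,0,0],0]]'

```text
t: 22.2
ee_pos: [531.4, -10.0, 90.5]
orientation: [-3.128, -0.025, -0.028]
ft_force: [0.3, -0.2, -2.4]
width: 35.0
```

```bash
python3 st.py; python3 look.py w8; python3 -c "
from h import *
cv2.imwrite('pics/s8.png',cv2.resize(get_image('side')[110:260,180:400,::-1],None,fx=3.6,fy=3.6,interpolation=cv2.INTER_CUBIC))"
```

```text
22.2 [531.3555 -10.0037  90.4604] toolz [ 0.0181  0.0132 -0.9998] xyaw 0.9029792088979587 [ 0.2821 -0.1858 -2.4081] 35.01360935881991
[-0.0494  0.4782  1.9308  0.0214  0.7154 -0.0813] [ 0.0003 -0.0033  0.0045 -0.0019  0.0009  0.0022]
22.2 [531.35553221 -10.00372305  90.46040604] [-3.12834314 -0.02483576 -0.02840741] [ 0.28212387 -0.18577627 -2.40811714]
```

View pics/w8.png

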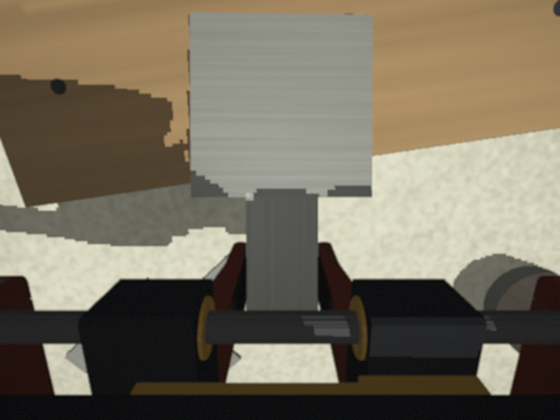

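View pics/s8.png

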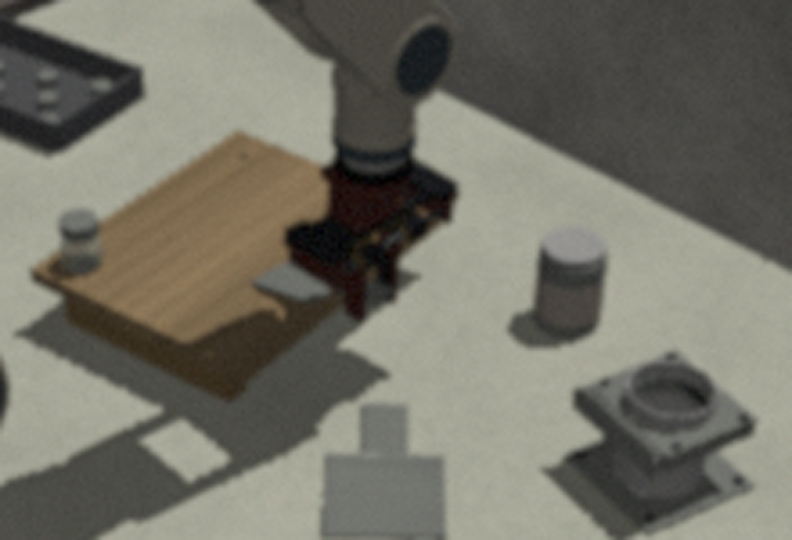

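```bash
cat > pitch.py <<'E'
import sys,pickle
from h import *
np.set_printoptions(precision=1,suppress=True)
# args: name, rear-left, rear-right, front-left, front-right pixels -> PnP of the 90mm panel
n=sys.argv[1];px=np.array([list(map(float,a.split(","))) for a in sys.argv[2:]])
c=cam("wrist",pickle.load(open(f"pics/{n}.pkl","rb")));K,Rw,o=c
# blade frame top face: x toward rear, y left
obj=np.array([[45,45,3],[45,-45,3],[-45,45,3],[-45,-45,3]],float)
if len(px)==6: obj=np.vstack([obj,[[-105,18,3],[-105,-18,3]]])
sol=cv2.solvePnPGeneric(obj,px,K,None,flags=cv2.SOLVEPNP_IPPE)
for rv,tv,e in zip(sol[1],sol[2],sol[3]):
    rv,tv=cv2.solvePnPRefineLM(obj,px,K,None,rv,tv)
    Rb=Rw@R.from_rotvec(rv.ravel()).as_matrix();ob=Rw@tv.ravel()+o
    q=K@(R.from_rotvec(rv.ravel()).as_matrix()@obj.T+tv);err=np.abs((q[:2]/q[2]).T-px).max()
    print("org",ob,"x",np.round(Rb[:,0],3),"z",np.round(Rb[:,2],3),"yaw",np.degrees(np.arctan2(Rb[1,0],Rb[0,0])),"err",err)
E
python3 pitch.py w8 190,14 372,14 191,197 371,197
```

```text
org [529.6  72.5  86.3] x [-0.   1.  -0.2] z [-0.   0.2  1. ] yaw 90.70265032140192 err 0.2839201502163462
org [529.6  72.5  86.3] x [-0.   1.  -0.2] z [-0.   0.2  1. ] yaw 90.70265032474649 err 0.28392015322978637
```

Request:
arm_command --increments '[[[0,0,0.8],0],[[0,0,0.8],0],[[0,0,0.6],0],[[0,0,0.4],0],[[0,0,0],0]]'

```text
t: 22.8
ee_pos: [531.7, -9.7, 60.9]
orientation: [-3.128, -0.024, -0.027]
ft_force: [0.6, -0.5, 0.9]
width: 35.2
```

```bash
python3 st.py; python3 look.py w9
```

```text
22.8 [531.7473  -9.7004  60.8935] toolz [ 0.0173  0.0135 -0.9998] xyaw 0.8560781075031383 [ 0.6433 -0.4522  0.864 ] 35.19684288584956
[-0.049   0.5307  1.9384  0.0235  0.656  -0.0825] [ 0.0003  0.0039 -0.0028  0.0003 -0.0004 -0.0006]
22.8 [531.74733635  -9.70040908  60.89349219] [-3.12802767 -0.02354993 -0.02720425] [ 0.64328531 -0.45215357  0.8639702 ]
```

View pics/w9.png

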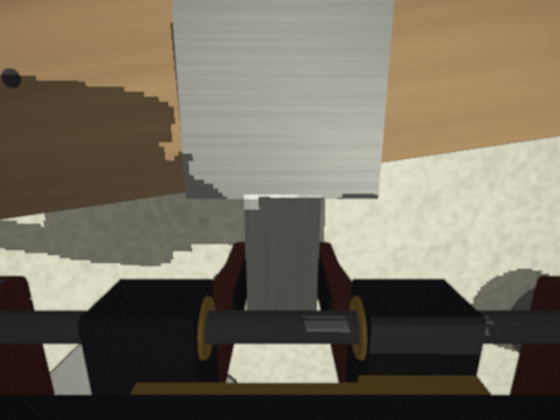

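```bash
python3 pl.py w9 78 187,198 378,198; python3 pl.py w9 75 558,137 20,215
```

```text
187,198 [486.   30.3  78. ]
378,198 [576.6  31.4  78. ]
558,137 [659.7  60.9  75. ]
20,215 [404.3  20.3  75. ]
```

Request:
arm_command --increments '[[[0,0,0],0],[[0,0,0],0],[[0,0,0],0]]' --gripper 0.6

```text
t: 23.15
ee_pos: [531.9, -9.6, 61.3]
orientation: [-3.128, -0.024, -0.027]
ft_force: [0.1, -0.0, -0.1]
width: 52.1
```

Request:
arm_command --increments '[[[0,-0.8,0.1],0],[[0,-0.8,0.1],0],[[0,-0.5,0],0],[[0,-0.3,0],0],[[0,0,0],0]]'

```text
t: 23.65
ee_pos: [531.7, 17.1, 60.0]
orientation: [-3.128, -0.025, -0.029]
ft_force: [0.7, 0.0, 0.3]
width: 52.7
```

Request:
arm_command --increments '[[[0,-0.15,0.1],0],[[0,0,0],0]]'

```text
t: 23.85
ee_pos: [531.7, 19.0, 59.0]
orientation: [-3.128, -0.026, -0.029]
ft_force: [-0.3, -0.2, 0.5]
width: 52.6
```

Request:
arm_command --increments '[[[0,0,0],0],[[0,0,0],0],[[0,0,0],0],[[0,0,0],0]]' --gripper 0

```text
t: 24.25
ee_pos: [531.7, 18.6, 59.0]
orientation: [-3.128, -0.025, -0.029]
ft_force: [1.1, 1.3, -0.3]
width: 34.9
```

Request:
arm_command --increments '[[[0,0,-0.3],0],[[0,0,-0.5],0],[[0,0,-0.5],0],[[0,0,-0.8],0],[[0,0,-0.8],0],[[0,0,-0.8],0],[[0,0,-0.3],0],[[0,0,0],0]]'

```text
t: 25.05
ee_pos: [530.3, 17.6, 102.6]
orientation: [-3.128, -0.025, -0.028]
ft_force: [0.2, 0.9, -2.4]
width: 35.7
```

```bash
python3 st.py; python3 look.py w10
```

```text
25.05 [530.3197  17.6486 102.6058] toolz [ 0.0175  0.0132 -0.9998] xyaw 0.8973033415080106 [ 0.1941  0.8523 -2.3736] 35.71230106297378
[ 0.0031  0.4565  1.928   0.0196  0.7396 -0.027 ] [ 0.0022 -0.0079  0.      0.0001  0.0031  0.0005]
25.05 [530.3196825   17.64860362 102.60575017] [-3.12826702 -0.02467613 -0.02758242] [ 0.19413163  0.85234427 -2.37364272]
```

View pics/w10.png

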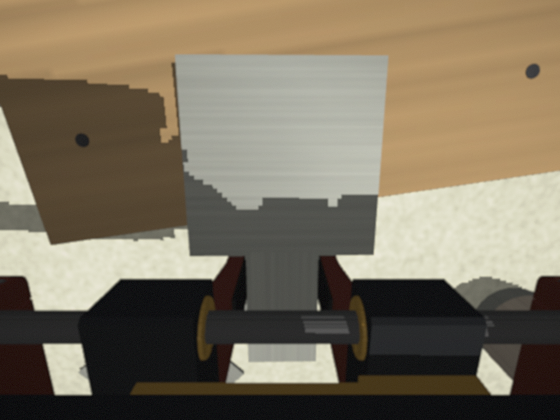

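```bash
sed -i 's/precision=1/precision=3/' pitch.py; python3 pitch.py w10 176,56 387,56 190,255 374,254
```

```text
org [529.104  75.024 117.256] x [-0.018  0.999 -0.034] z [-0.01   0.033  0.999] yaw 91.05436558757783 err 0.34450295454536217
org [529.104  75.024 117.256] x [-0.018  0.999 -0.034] z [-0.01   0.033  0.999] yaw 91.05436558762266 err 0.3445029563078492
```

Request:
arm_command --increments '[[[0,0.5,-1],0],[[-0.5,1.2,-1],0],[[-0.9,2,-0.5],0],[[-1.1,2.5,0],0],[[-1.1,2.5,0],0],[[-1.1,2.5,0],0],[[-1.1,2.5,0],0],[[-1.1,2.5,0],0],[[-1.1,2.5,0],0],[[-1.1,2.5,0],0],[[-1.1,2.5,0],0],[[-0.8,1.8,0],0],[[-0.4,1,0],0],[[0,0,0],0]]'

```text
t: 26.5
ee_pos: [411.1, -268.2, 130.9]
orientation: [-3.132, -0.023, -0.034]
ft_force: [0.3, 1.0, -3.1]
width: 35.4
```

```bash
python3 st.py
```

```text
26.5 [ 411.0518 -268.1678  130.923 ] toolz [ 0.0216  0.0094 -0.9997] xyaw 0.8294689431703852 [ 0.3096  0.9781 -3.1226] 35.393259061924155
[-0.615   0.3624  1.9964  0.0289  0.7707 -0.6502] [-0.0072 -0.0103  0.0068  0.0062  0.007   0.004 ]
```

Request:
arm_command --increments '[[[0,0,0],4],[[0,0,0],7],[[0,0,0],8],[[0,0,0],8],[[0,0,0],8],[[0,0,0],8],[[0,0,0],8],[[0,0,0],8],[[0,0,0],8],[[0,0,0],8],[[0,0,0],8],[[0,0,0],7],[[0,0,0],5],[[0,0,0],3],[[0,0,0],0]]'

```text
t: 28.0
ee_pos: [411.4, -256.2, 133.2]
orientation: [-1.987, 2.402, 0.002]
ft_force: [0.7, -0.2, -2.8]
width: 35.1
```

```bash
python3 st.py;  python3 look.py w11
```

```text
28.0 [ 411.4031 -256.1632  133.1878] toolz [ 0.0175  0.0161 -0.9997] xyaw -100.80246276739447 [ 0.6735 -0.2298 -2.7912] 35.13886310644706
[-0.5963  0.3534  2.0038  0.033   0.7792  1.1398] [ 0.0109 -0.0061  0.0037  0.0038  0.0061 -0.0199]
28.0 [ 411.40306861 -256.16319637  133.18783106] [-1.98714975e+00  2.40248876e+00  1.91183593e-03] [ 0.67346885 -0.22981823 -2.7912178 ]
```

View pics/w11.png

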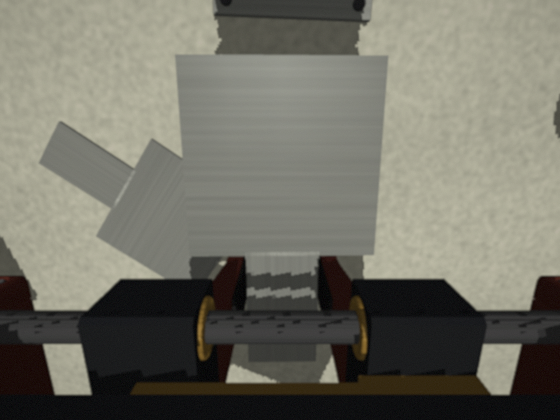

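```bash
python3 - <<'E'
import cv2
a=cv2.imread("pics/w11.png");cv2.imwrite("pics/w11c.png",cv2.resize(a[0:60,200:390],None,fx=4.2,fy=4.2,interpolation=cv2.INTER_CUBIC))
E
python3 pitch.py w11 176,56 387,56 190,255 374,254
```

```text
org [ 466.478 -266.037  147.912] x [ 0.983 -0.183 -0.033] z [ 0.027 -0.035  0.999] yaw -10.570211142599796 err 0.34450295454536217
org [ 466.478 -266.037  147.912] x [ 0.983 -0.183 -0.033] z [ 0.027 -0.035  0.999] yaw -10.570211142694662 err 0.3445029563078492
```

View pics/w11c.png

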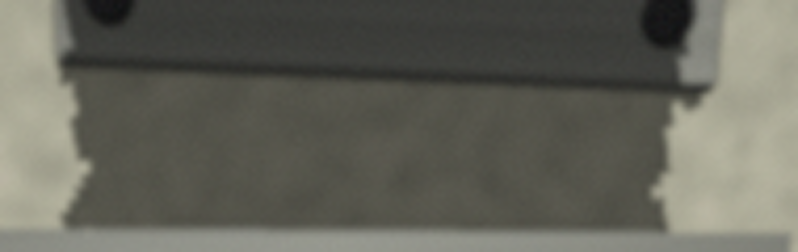

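```bash
for z in 6 75 86 92; do echo z $z; python3 pl.py w11 $z 215.5,14.8 370.2,21 225.7,1.2 359,3.6; done
```

```text
z 6
215.5,14.8 [ 581.5 -229.2    6. ]
370.2,21 [ 552.5 -353.2    6. ]
225.7,1.2 [ 589.4 -239.8    6. ]
359,3.6 [ 566.8 -345.8    6. ]
z 75
215.5,14.8 [ 557.4 -239.3   75. ]
370.2,21 [ 535.3 -333.8   75. ]
225.7,1.2 [ 563.4 -247.4   75. ]
359,3.6 [ 546.2 -328.1   75. ]
z 86
215.5,14.8 [ 553.5 -240.9   86. ]
370.2,21 [ 532.6 -330.7   86. ]
225.7,1.2 [ 559.3 -248.6   86. ]
359,3.6 [ 542.9 -325.3   86. ]
z 92
215.5,14.8 [ 551.4 -241.8   92. ]
370.2,21 [ 531.1 -329.    92. ]
225.7,1.2 [ 557.  -249.2   92. ]
359,3.6 [ 541.1 -323.8   92. ]
```

Request:
arm_command --increments '[[[0,0,0.5],2.3],[[0,0,1],0],[[0,0,1.2],0],[[0,0,1.2],0],[[0,0,1.2],0],[[0,0,0.8],0],[[0,0,0.4],0],[[0,0,0],0]]'

```text
t: 28.85
ee_pos: [412.2, -253.3, 64.3]
orientation: [-1.951, 2.433, 0.007]
ft_force: [-0.6, -0.6, -2.2]
width: 35.0
```

```bash
python3 st.py;  python3 look.py w12; python3 -c "
from h import *
cv2.imwrite('pics/s12.png',cv2.resize(get_image('scene')[170:340,160:360,::-1],None,fx=3.5,fy=3.5,interpolation=cv2.INTER_CUBIC))"
```

```text
28.85 [ 412.1862 -253.2729   64.2563] toolz [ 0.0154  0.018  -0.9997] xyaw -102.530492123184 [-0.5568 -0.5654 -2.1568] 34.98094656927892
[-0.5906  0.4806  2.0329  0.0401  0.6257  1.1665] [-0.0001  0.0053 -0.0024  0.0014 -0.001  -0.0025]
28.85 [ 412.18620432 -253.27291977   64.25625715] [-1.95106277  2.43258789  0.00690575] [-0.55678254 -0.56540248 -2.15679519]
```

View pics/w12.png

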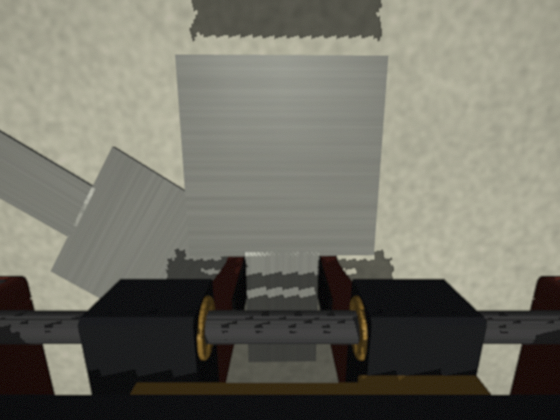

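View pics/s12.png

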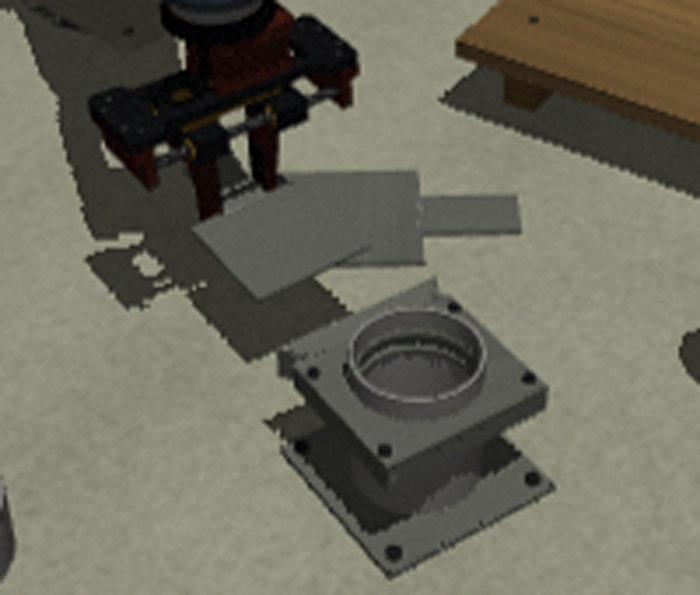

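Request:
arm_command --increments '[[[0.1,-0.5,0],0.8],[[0.1,-1,0],0],[[0.1,-1.2,0],0],[[0,-1.2,0],0],[[0,-0.7,0],0],[[0,0,0],0]]'

```text
t: 29.55
ee_pos: [463.3, -269.8, 67.8]
orientation: [-1.931, 2.446, -0.004]
ft_force: [-0.3, -0.6, -2.8]
width: 34.9
```

```bash
python3 st.py;  python3 look.py w13; python3 -c "
from h import *
cv2.imwrite('pics/s13.png',cv2.resize(get_image('scene')[210:340,190:350,::-1],None,fx=4.4,fy=4.4,interpolation=cv2.INTER_CUBIC))"
```

```text
29.55 [ 463.327  -269.843    67.7579] toolz [ 0.0215  0.0141 -0.9997] xyaw -103.40676571416775 [-0.3481 -0.57   -2.8011] 34.91003169311682
[-0.5631  0.5248  1.9232  0.0371  0.6832  1.2132] [ 0.0034  0.0011  0.0003 -0.0014  0.007   0.0001]
29.55 [ 463.32699663 -269.8430111    67.75788545] [-1.9308611   2.44560659 -0.00358857] [-0.34812109 -0.57000625 -2.8010572 ]
```

View pics/w13.png

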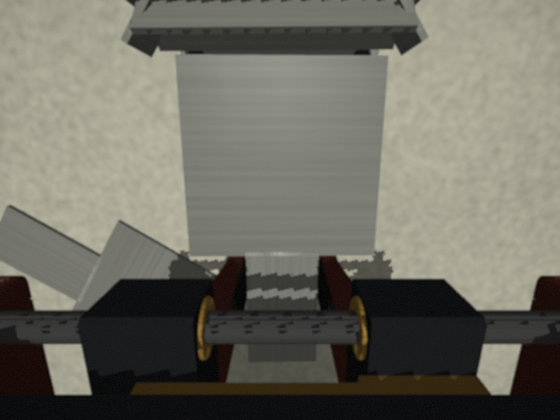

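View pics/s13.png

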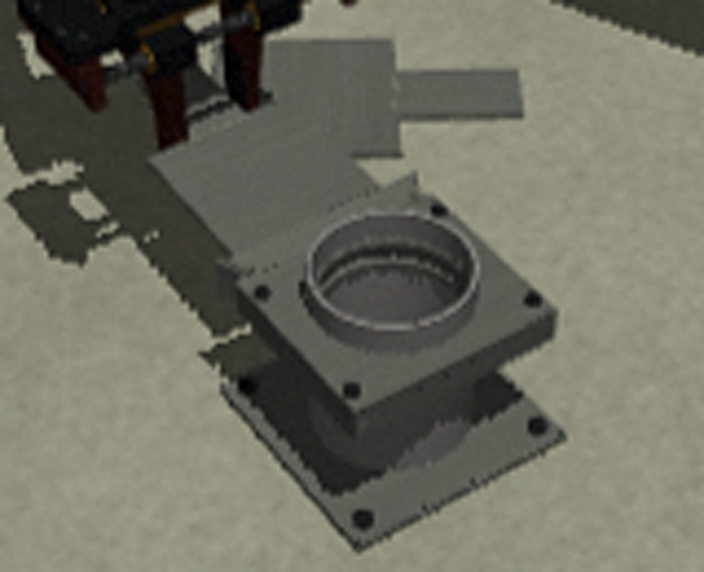

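```bash
python3 - <<'E'
from h import *
import cv2
a=cv2.imread("pics/w13.png");cv2.imwrite("pics/w13c.png",cv2.resize(a[0:75,110:440],None,fx=2.4,fy=2.4,interpolation=cv2.INTER_CUBIC))
E
python3 pitch.py w13 176,56 387,56 190,255 374,254
```

```text
org [ 517.797 -282.201   82.678] x [ 0.973 -0.228 -0.029] z [ 0.022 -0.035  0.999] yaw -13.179110174574866 err 0.34450295454536217
org [ 517.797 -282.201   82.678] x [ 0.973 -0.228 -0.029] z [ 0.022 -0.035  0.999] yaw -13.179110174668251 err 0.3445029563078492
```

View pics/w13c.png

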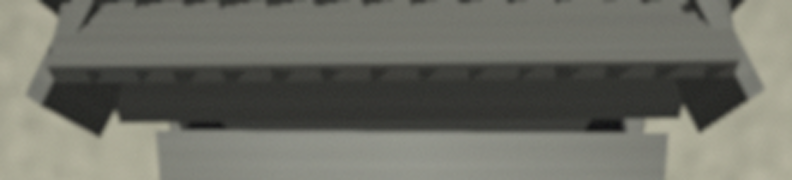

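Run:
```python
from h import *
import pickle
np.set_printoptions(precision=1,suppress=True)
c=cam("wrist",pickle.load(open("pics/w13.pkl","rb")))
g=np.array([.974,-.227]);l=np.array([.227,.974]);G=np.array([631.5,-307.])
for n,p,q,z in(("outer top",(121.3,38.3),(427.9,36.7),91.5),("upper edge",(130.8,28.3),(417.5,26.3),91.5),("side low",(151.7,56.3),(401.7,54.2),67.5),("lower lip",(160,50),(394.2,49.2),67.5)):
    P,Q=plane(c,p,z)[:2],plane(c,q,z)[:2];m=(P+Q)/2
    print(n,P,Q,np.linalg.norm(P-Q),"rel axis along,lat",(m-G)@g,(m-G)@l,"yaw",np.degrees(np.arctan2(*(P-Q)[::-1]))-90)
ob=np.array([517.8,-282.2]);print("blade",(ob-G)@g,(ob-G)@l)
```

```text
outer top [ 581.7 -230.6] [ 553.3 -350.4] 123.12029464925035 rel axis along,lat -66.08859775827482 1.5109926433638639 yaw -13.37015924004129
upper edge [ 584.2 -235.7] [ 557.9 -346.9] 114.29478650246533 rel axis along,lat -62.41833632870287 1.5858018564066096 yaw -13.311822766817201
side low [ 579.7 -232.3] [ 552.6 -348.3] 119.18727884971342 rel axis along,lat -67.4772490395032 1.434208418301253 yaw -13.14690025517919
lower lip [ 581.3 -237.1] [ 555.5 -345.2] 111.18650322209965 rel axis along,lat -65.0244504746333 1.1393140421029475 yaw -13.425754127037294
blade -116.37340000000003 -1.6546999999999992
```

Request:
arm_command --increments '[[[-0.3,0,0.4],0],[[0,-0.4,0.1],0],[[0,-0.6,0.05],0],[[0,-0.6,0.05],0],[[0,0,0],0]]'

```text
t: 30.15
ee_pos: [478.0, -269.2, 60.7]
orientation: [-1.931, 2.447, 0.002]
ft_force: [-0.5, -0.9, -3.1]
width: 34.8
```

```bash
python3 st.py;  python3 look.py w14
cat > gl.py <<'E'
from h import *
g=np.array([.973,-.230]);l=np.array([.230,.973]);G=np.array([631.8,-305.6])
o=get_obs();p=o["ee_pos"];M=R.from_rotvec(o["orientation"]).as_matrix()
print("tcp along %.1f lat %.1f z %.1f yawerr %.2f  F along %.1f lat %.1f z %.1f w %.1f t %.2f"%((p[:2]-G)@g,(p[:2]-G)@l,p[2],np.degrees(np.arctan2(M[1,0],M[0,0]))+103.5,o["ft_force"][:2]@g,o["ft_force"][:2]@l,o["ft_force"][2],o["width"],o["t"]), "toolz",M[:,2].round(3))
E
python3 gl.py
```

```text
30.15 [ 477.9955 -269.1767   60.7384] toolz [ 0.0181  0.0162 -0.9997] xyaw -103.43819939780951 [-0.5243 -0.8977 -3.1338] 34.84925621187919
[-0.5477  0.551   1.8949  0.0366  0.689   1.2296] [-0.004  -0.001   0.0127 -0.0011  0.006  -0.0016]
30.15 [ 477.995497   -269.17665543   60.73837918] [-1.93109429e+00  2.44721299e+00  2.35465188e-03] [-0.52433662 -0.89772945 -3.13382176]
tcp along -158.6 lat 0.2 z 60.7 yawerr 0.06  F along 0.2 lat -0.2 z -2.4 w 35.2 t 30.20 toolz [ 0.018  0.017 -1.   ]
```

View pics/w14.png

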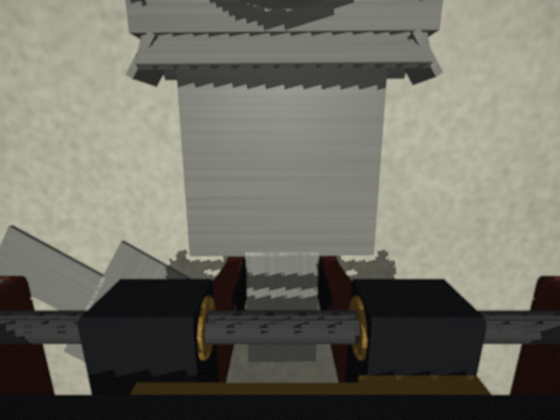

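Request:
arm_command --increments '[[[0,0,-0.25],0],[[0,-0.4,0],0],[[0,-0.6,0],0],[[0,0,0],0]]'

```text
t: 30.6
ee_pos: [487.8, -271.6, 63.7]
orientation: [-1.931, 2.448, 0.003]
ft_force: [0.4, -0.2, -2.7]
width: 35.5
```

```bash
python3 gl.py
```

```text
tcp along -148.0 lat -0.0 z 63.7 yawerr 0.05  F along 0.4 lat -0.1 z -2.7 w 35.5 t 30.60 toolz [ 0.018  0.017 -1.   ]
```

Request:
arm_command --increments '[[[0,-0.5,0],0],[[0,-0.6,0.02],0],[[0,-0.6,0.02],0]]'

```text
t: 30.9
ee_pos: [504.8, -275.6, 63.4]
orientation: [-1.931, 2.448, 0.005]
ft_force: [0.7, -0.7, -2.9]
width: 35.0
```

```bash
python3 gl.py
```

```text
tcp along -130.4 lat 0.0 z 63.4 yawerr 0.04  F along 0.9 lat -0.5 z -2.9 w 35.0 t 30.90 toolz [ 0.017  0.017 -1.   ]
```

Request:
arm_command --increments '[[[0,-0.5,0],0],[[0,-0.6,0],0],[[0,-0.6,0],0]]'

```text
t: 31.2
ee_pos: [522.9, -279.8, 63.4]
orientation: [-1.931, 2.448, 0.005]
ft_force: [-0.6, -0.4, -3.1]
width: 35.1
```

```bash
python3 gl.py
```

```text
tcp along -111.8 lat 0.0 z 63.4 yawerr 0.05  F along -0.5 lat -0.5 z -3.1 w 35.1 t 31.20 toolz [ 0.016  0.017 -1.   ]
```

Request:
arm_command --increments '[[[0,-0.5,0],0],[[0,-0.6,0],0],[[0,-0.6,0],0],[[0,-0.5,0],0],[[0,-0.3,0],0],[[0,0,0],0]]'

```text
t: 31.8
ee_pos: [549.6, -286.0, 62.8]
orientation: [-1.932, 2.448, 0.007]
ft_force: [0.5, 0.1, -5.1]
width: 34.9
```

```bash
python3 gl.py; python3 look.py w15
```

```text
tcp along -84.5 lat 0.2 z 62.8 yawerr 0.08  F along 0.5 lat 0.3 z -5.1 w 34.9 t 31.80 toolz [ 0.015  0.018 -1.   ]
31.8 [ 549.62711411 -285.96117658   62.83045587] [-1.93235236  2.44803996  0.00709147] [ 0.54165595  0.13303564 -5.06158136]
```

View pics/w15.png

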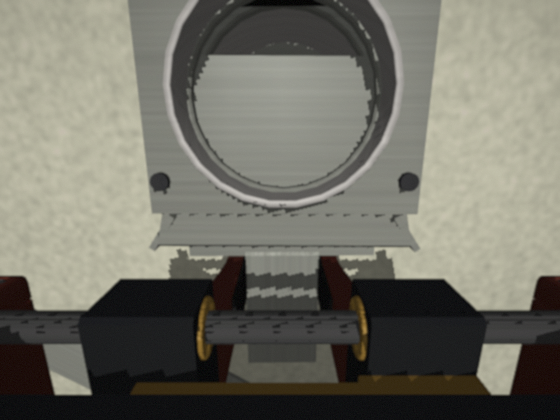

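Request:
arm_command --increments '[[[0,0,0],0],[[0,0,0],0],[[0,0,0],0]]' --gripper 0.6

```text
t: 32.15
ee_pos: [549.8, -286.3, 64.0]
orientation: [-1.931, 2.448, 0.005]
ft_force: [-0.8, -0.0, 0.2]
width: 52.1
```

Request:
arm_command --increments '[[[0,0.6,0.1],0],[[0,0.8,0.05],0],[[0,0.8,0.05],0],[[0,0.5,0],0],[[0,0,0],0]]'

```text
t: 32.65
ee_pos: [521.4, -279.7, 62.4]
orientation: [-1.93, 2.448, 0.002]
ft_force: [0.6, -0.3, 0.8]
width: 52.7
```

```bash
python3 gl.py; python3 look.py w16; python3 -c "
from h import *
cv2.imwrite('pics/s16.png',cv2.resize(get_image('scene')[210:340,190:350,::-1],None,fx=4.4,fy=4.4,interpolation=cv2.INTER_CUBIC))"
```

```text
tcp along -113.3 lat -0.2 z 62.4 yawerr 0.04  F along 0.7 lat -0.1 z 0.8 w 52.7 t 32.65 toolz [ 0.018  0.016 -1.   ]
32.65 [ 521.43736146 -279.68173377   62.37998354] [-1.93043832e+00  2.44753050e+00  1.82499470e-03] [ 0.61148227 -0.25311944  0.83936333]
```

View pics/w16.png

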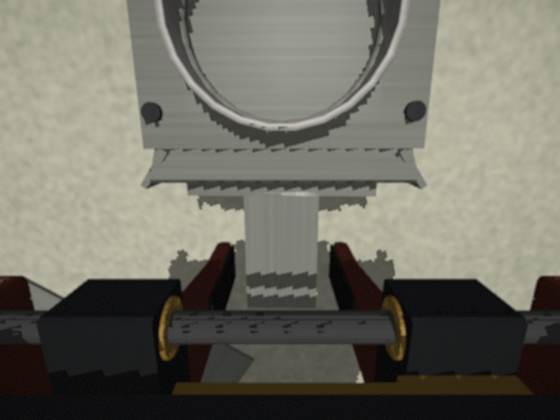

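View pics/s16.png

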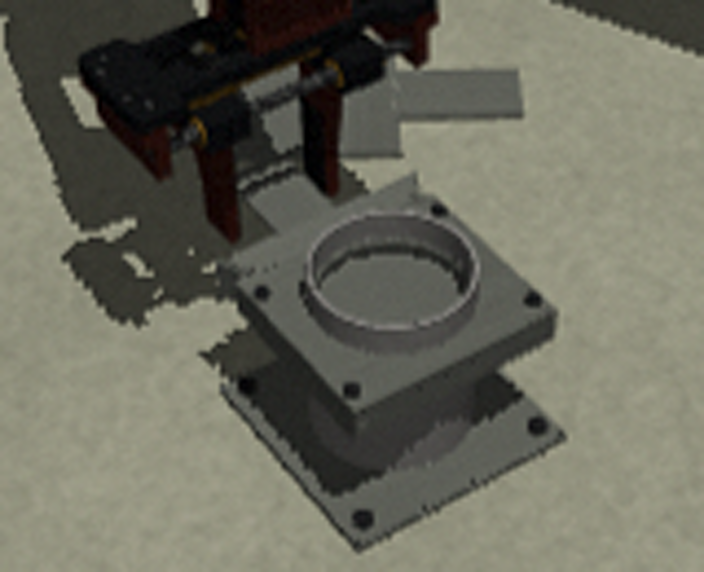

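Request:
arm_command --increments '[[[0,0,0],0],[[0,0,0],0],[[0,0,0],0],[[0,0,0],0]]' --gripper 0

```text
t: 33.15
ee_pos: [523.1, -280.3, 62.6]
orientation: [-1.931, 2.447, -0.001]
ft_force: [-0.1, -0.2, 0.8]
width: 35.5
```

Request:
arm_command --increments '[[[0,-0.3,0],0],[[0,-0.5,0],0],[[0,-0.5,0],0]]'

```text
t: 33.45
ee_pos: [535.7, -283.1, 62.6]
orientation: [-1.931, 2.447, 0.002]
ft_force: [-1.2, 0.1, -0.1]
width: 35.1
```

```bash
python3 gl.py
```

```text
tcp along -98.6 lat -0.2 z 62.6 yawerr 0.05  F along -1.2 lat -0.2 z -0.1 w 35.1 t 33.45 toolz [ 0.018  0.016 -1.   ]
```

Request:
arm_command --increments '[[[0,-0.2,0],0],[[0,-0.15,0],0],[[0,-0.12,0],0]]'

```text
t: 33.75
ee_pos: [541.6, -284.5, 62.5]
orientation: [-1.931, 2.447, 0.001]
ft_force: [-1.3, 0.9, 0.6]
width: 35.1
```

```bash
python3 gl.py
```

```text
tcp along -92.6 lat -0.2 z 62.5 yawerr 0.07  F along -1.5 lat 0.6 z 0.6 w 35.1 t 33.75 toolz [ 0.019  0.016 -1.   ]
```

Request:
arm_command --increments '[[[0,-0.12,0],0],[[0,-0.1,0],0]]'

```text
t: 33.95
ee_pos: [542.3, -284.6, 62.3]
orientation: [-1.933, 2.448, 0.006]
ft_force: [-6.8, 1.0, 4.4]
width: 35.0
```

```bash
python3 gl.py; python3 look.py w17; python3 -c "
from h import *
a=cv2.imread('pics/w17.png');cv2.imwrite('pics/w17c.png',cv2.resize(a[0:270,120:450],None,fx=2.2,fy=2.2,interpolation=cv2.INTER_CUBIC))"
```

```text
tcp along -91.9 lat -0.1 z 62.3 yawerr 0.08  F along -6.8 lat -0.6 z 4.4 w 35.0 t 33.95 toolz [ 0.015  0.017 -1.   ]
33.95 [ 542.27197344 -284.57569453   62.31149855] [-1.9326456   2.44817441  0.00633696] [-6.76394626  0.97147088  4.36587944]
```

View pics/w17c.png

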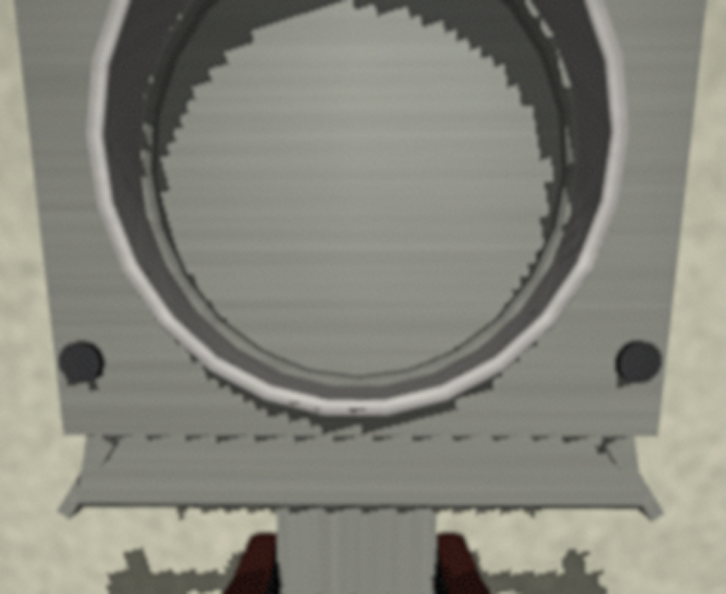

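Request:
arm_command --increments '[[[0,-0.15,0],0],[[0,-0.17,0],0]]'

```text
t: 34.2
ee_pos: [542.2, -284.5, 62.2]
orientation: [-1.935, 2.451, 0.015]
ft_force: [-8.6, 0.8, 6.3]
width: 35.2
```

```bash
python3 gl.py
```

```text
tcp along -92.0 lat -0.1 z 62.2 yawerr 0.09  F along -8.6 lat -1.2 z 6.3 w 35.2 t 34.20 toolz [ 0.009  0.019 -1.   ]
```

Request:
arm_command --increments '[[[0,-0.2,-0.06],0],[[0,-0.22,-0.05],0]]'

```text
t: 34.4
ee_pos: [542.2, -284.3, 62.5]
orientation: [-1.938, 2.454, 0.027]
ft_force: [-7.3, 0.8, 2.1]
width: 35.1
```

```bash
python3 gl.py
```

```text
tcp along -92.1 lat 0.1 z 62.5 yawerr 0.08  F along -7.2 lat -0.9 z 2.1 w 35.1 t 34.40 toolz [ 0.001  0.023 -1.   ]
```

Request:
arm_command --increments '[[[0,-0.35,-0.02],0]]'

```text
t: 34.5
ee_pos: [542.5, -284.2, 62.2]
orientation: [-1.94, 2.457, 0.036]
ft_force: [-13.0, 1.5, 9.9]
width: 35.2
```

```bash
python3 gl.py
```

```text
tcp along -91.8 lat 0.3 z 62.2 yawerr 0.08  F along -13.0 lat -1.5 z 9.9 w 35.2 t 34.50 toolz [-0.005  0.025 -1.   ]
```

Request:
arm_command --increments '[[[0,-0.3,-0.2],0]]'

```text
t: 34.6
ee_pos: [542.6, -284.0, 63.3]
orientation: [-1.941, 2.459, 0.045]
ft_force: [-8.0, 2.2, -0.2]
width: 35.4
```

```bash
python3 gl.py;python3 look.py w18; python3 -c "
from h import *
cv2.imwrite('pics/s18.png',cv2.resize(get_image('scene')[210:340,190:350,::-1],None,fx=4.4,fy=4.4,interpolation=cv2.INTER_CUBIC))
cv2.imwrite('pics/d18.png',cv2.resize(get_image('side')[150:270,290:410,::-1],None,fx=4.8,fy=4.8,interpolation=cv2.INTER_CUBIC))"
```

```text
tcp along -91.8 lat 0.5 z 63.3 yawerr 0.08  F along -8.3 lat 0.3 z -0.2 w 35.4 t 34.60 toolz [-0.011  0.028 -1.   ]
34.6 [ 542.60652729 -284.00241271   63.25058353] [-1.94145364  2.4587854   0.04467229] [-8.04062496  2.20955894 -0.22032919]
```

View pics/w18.png

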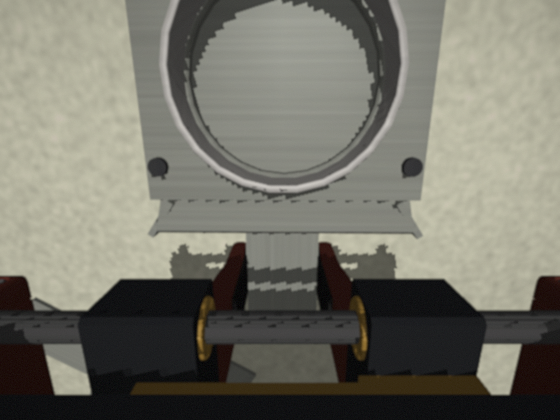

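View pics/s18.png

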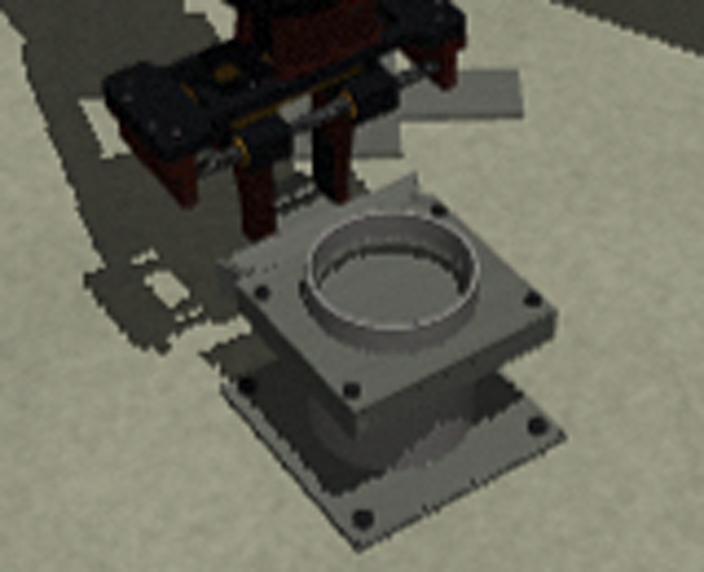

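View pics/d18.png

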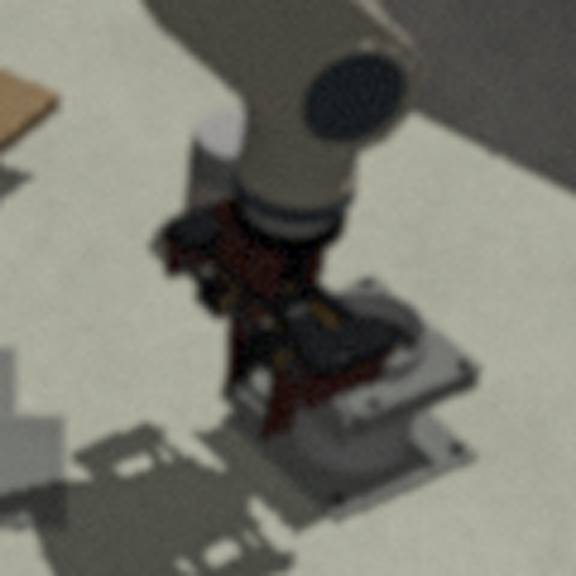

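Request:
arm_command --increments '[[[0,-0.45,-0.12],0]]'

```text
t: 34.85
ee_pos: [543.9, -284.0, 63.1]
orientation: [-1.943, 2.461, 0.053]
ft_force: [-9.1, 0.8, 0.8]
width: 35.4
```

```bash
python3 gl.py
```

```text
tcp along -90.5 lat 0.8 z 63.1 yawerr 0.07  F along -9.0 lat -1.3 z 0.8 w 35.4 t 34.85 toolz [-0.017  0.03  -0.999]
```

Request:
arm_command --increments '[[[0,-0.5,-0.13],0],[[0,-0.5,-0.13],0]]'

```text
t: 35.05
ee_pos: [547.4, -284.5, 63.2]
orientation: [1.946, -2.463, -0.072]
ft_force: [-9.3, 0.0, 0.5]
width: 35.1
```

```bash
python3 gl.py
```

```text
tcp along -87.0 lat 1.1 z 63.2 yawerr 0.07  F along -9.0 lat -2.1 z 0.5 w 35.1 t 35.05 toolz [-0.03   0.035 -0.999]
```

Request:
arm_command --increments '[[[0.03,-0.42,-0.12],0]]'

```text
t: 35.15
ee_pos: [548.5, -285.0, 63.1]
orientation: [1.943, -2.461, -0.081]
ft_force: [-9.0, 0.9, 0.8]
width: 35.4
```

```bash
python3 gl.py
```

```text
tcp along -85.8 lat 0.9 z 63.1 yawerr 0.07  F along -9.0 lat -1.2 z 0.8 w 35.4 t 35.15 toolz [-0.036  0.037 -0.999]
```

Request:
arm_command --increments '[[[0.03,-0.42,-0.12],0]]'

```text
t: 35.25
ee_pos: [549.5, -285.3, 63.0]
orientation: [1.941, -2.458, -0.09]
ft_force: [-8.6, 1.3, 1.0]
width: 35.3
```

```bash
python3 gl.py
```

```text
tcp along -84.8 lat 0.8 z 63.0 yawerr 0.06  F along -8.6 lat -0.7 z 1.0 w 35.3 t 35.25 toolz [-0.042  0.04  -0.998]
```

Request:
arm_command --increments '[[[0.02,-0.42,-0.12],0]]'

```text
t: 35.35
ee_pos: [550.4, -285.5, 62.8]
orientation: [1.939, -2.455, -0.1]
ft_force: [-9.8, 0.9, 0.4]
width: 35.2
```

```bash
python3 gl.py
```

```text
tcp along -83.8 lat 0.8 z 62.8 yawerr 0.06  F along -9.8 lat -1.3 z 0.4 w 35.2 t 35.35 toolz [-0.049  0.043 -0.998]
```

Request:
arm_command --increments '[[[0.02,-0.42,-0.12],0]]'

```text
t: 35.45
ee_pos: [550.7, -285.5, 62.4]
orientation: [1.936, -2.451, -0.111]
ft_force: [-11.5, 1.7, 1.5]
width: 34.8
```

```bash
python3 gl.py
```

```text
tcp along -83.5 lat 0.9 z 62.4 yawerr 0.06  F along -11.6 lat -1.0 z 1.5 w 34.8 t 35.45 toolz [-0.057  0.046 -0.997]
```

Request:
arm_command --increments '[[[0.02,-0.5,-0.13],0]]'

```text
t: 35.55
ee_pos: [551.1, -285.6, 62.1]
orientation: [1.933, -2.446, -0.125]
ft_force: [-14.4, 0.5, 5.4]
width: 34.9
```

```bash
python3 gl.py;python3 look.py w19; python3 -c "
from h import *
a=cv2.imread('pics/w19.png');cv2.imwrite('pics/w19c.png',cv2.resize(a[0:270,120:450],None,fx=2.2,fy=2.2,interpolation=cv2.INTER_CUBIC))
a=get_image('scene')[:,:,::-1];cv2.imwrite('pics/s19f.png',a)
cv2.imwrite('pics/s19.png',cv2.resize(a[240:320,220:330],None,fx=7,fy=7,interpolation=cv2.INTER_CUBIC))"
```

```text
tcp along -83.1 lat 0.9 z 62.1 yawerr 0.06  F along -14.1 lat -2.9 z 5.4 w 34.9 t 35.55 toolz [-0.066  0.05  -0.997]
35.55 [ 551.11244197 -285.59585142   62.14549944] [ 1.93322429 -2.44630538 -0.12467561] [-14.42332468   0.45776203   5.42080848]
```

View pics/w19c.png

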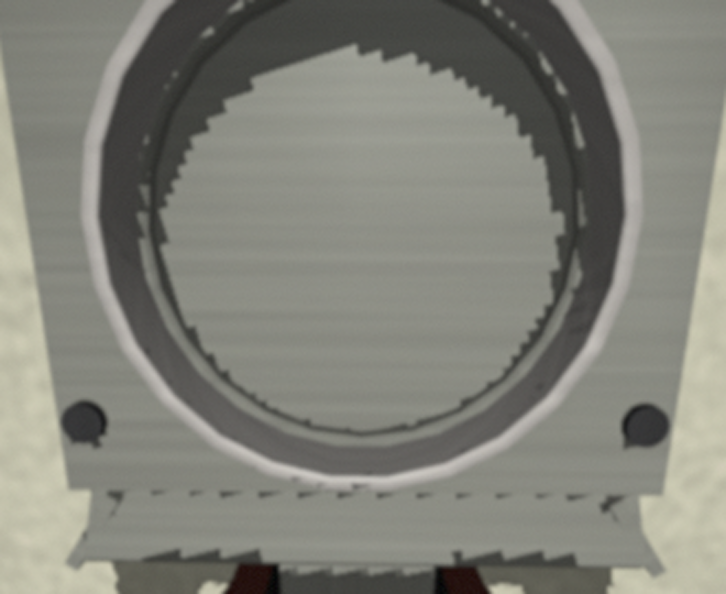

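View pics/s19.png

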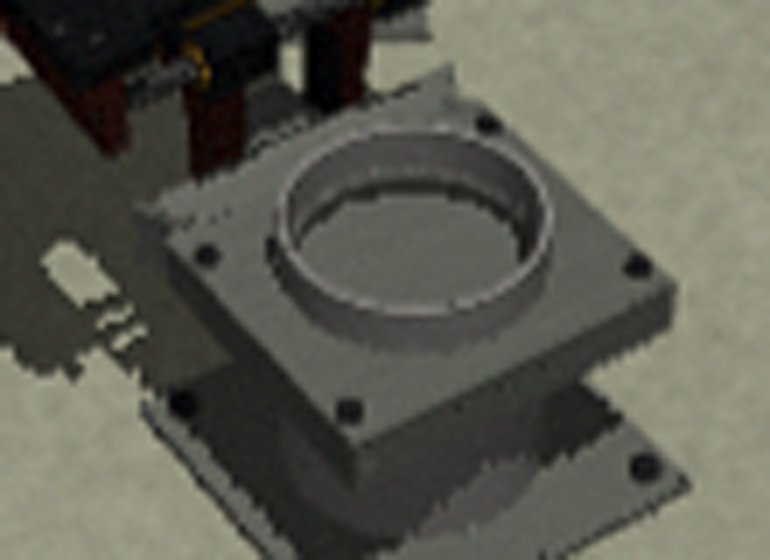

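Request:
arm_command --increments '[[[0,0,0],0],[[0,0,0],0],[[0,0.2,0],0],[[0,0.3,0],0],[[0,0,0],0]]' --gripper 0.8

```text
t: 36.15
ee_pos: [547.3, -284.9, 62.7]
orientation: [1.934, -2.448, -0.12]
ft_force: [1.0, -0.4, 0.7]
width: 69.4
```

Request:
arm_command --increments '[[[0,0,-1],0],[[0,0,-2],0],[[0,1,-3],0],[[0,2,-3],0],[[0,2.5,-2],0],[[0,2,-1],0],[[0,1,0],0],[[0,0,0],0]]'

```text
t: 36.95
ee_pos: [472.5, -271.7, 198.0]
orientation: [1.937, -2.449, -0.11]
ft_force: [0.8, -0.4, 0.5]
width: 70.0
```

```bash
python3 gl.py;python3 look.py w20
```

```text
tcp along -162.8 lat -3.6 z 198.0 yawerr 0.11  F along 0.9 lat -0.2 z 0.5 w 70.0 t 36.95 toolz [-0.057  0.045 -0.997]
36.95 [ 472.45536176 -271.65653843  197.95722788] [ 1.93675873 -2.44949193 -0.11045738] [ 0.83307429 -0.40775512  0.47090728]
```

View pics/w20.png

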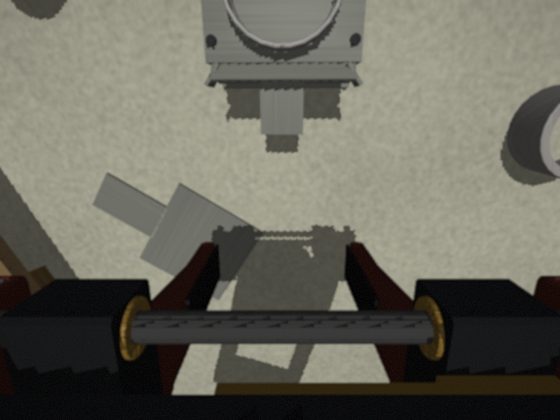

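```bash
python3 -c "
from h import *
a=cv2.imread('pics/w20.png');cv2.imwrite('pics/w20c.png',cv2.resize(a[50:145,195:375],None,fx=4.4,fy=4.4,interpolation=cv2.INTER_CUBIC))"
```

```text
(no output)
```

View pics/w20c.png

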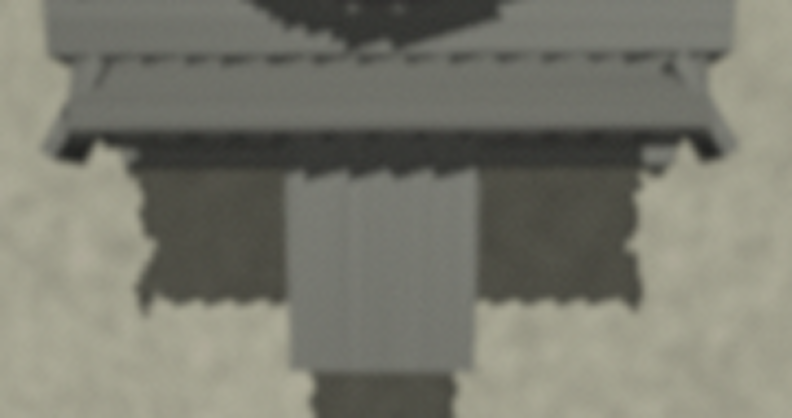

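```bash
cat > meas.py <<'E'
import sys,pickle
from h import *
np.set_printoptions(precision=1,suppress=True)
n=sys.argv[1];F=eval(sys.argv[2])
c=cam("wrist",pickle.load(open(f"pics/{n}.pkl","rb")))
g=np.array([.973,-.230]);l=np.array([.230,.973]);G=np.array([631.8,-305.6])
for k,p,q,z in F:
    P,Q=plane(c,p,z)[:2],plane(c,q,z)[:2];m=(P+Q)/2
    print(k,"w %.1f along %.1f lat %.1f yaw %.1f"%(np.linalg.norm(P-Q),(m-G)@g,(m-G)@l,np.degrees(np.arctan2(*(P-Q)[::-1]))-90))
E
python3 meas.py w20 "[('tabend',(261.4,134.1),(303,134.1),78),('outer',(205.2,84.1),(362,83.4),91.5),('upper',(213.2,79.5),(355.9,79.5),91.5),('sidelow',(211.4,86.4),(356.8,85.9),67.5)]"
```

```text
tabend w 35.8 along -105.5 lat 0.7 yaw -13.2
outer w 122.0 along -66.1 lat -0.3 yaw -13.2
upper w 110.5 along -63.0 lat -1.2 yaw -13.4
sidelow w 123.7 along -66.7 lat -0.2 yaw -13.2
```

Request:
arm_command --increments '[[[0,0,1],0],[[0,0,2],0],[[0,0,2],0],[[0,0,2],0],[[0,0,2],0],[[0,0,2],0],[[0,0,1],0],[[0,0,0.5],0],[[0,0,0],0]]' --gripper 0

```text
t: 37.9
ee_pos: [468.2, -265.1, 57.6]
orientation: [1.937, -2.446, -0.122]
ft_force: [-0.3, 0.4, 0.2]
width: 2.3
```

```bash
python3 gl.py;python3 look.py w21; python3 -c "
from h import *
a=cv2.imread('pics/w21.png');cv2.imwrite('pics/w21c.png',cv2.resize(a[0:200,140:420],None,fx=2.8,fy=2.8,interpolation=cv2.INTER_CUBIC))"
```

```text
tcp along -168.5 lat 1.8 z 57.6 yawerr 0.20  F along -0.4 lat 0.3 z 0.2 w 2.3 t 37.90 toolz [-0.063  0.049 -0.997]
37.9 [ 468.2206581  -265.05957256   57.63775575] [ 1.93736467 -2.44561544 -0.12177469] [-0.33684394  0.39269694  0.21931884]
```

View pics/w21c.png

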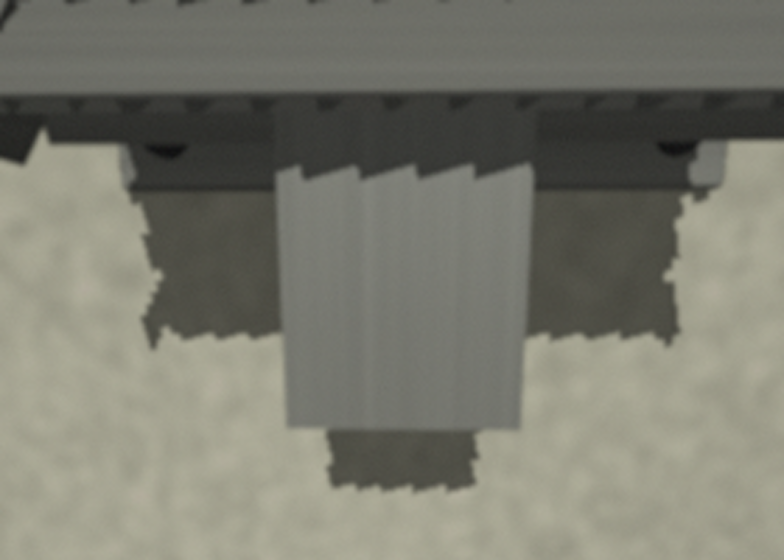

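```bash
python3 meas.py w21 "[('tabend',(242.9,152.9),(325.7,153.6),78),('upper',(140,33.9),(420,32.9),91.5),('base',(186.4,67.9),(397.1,66.4),6),('base3',(186.4,67.9),(397.1,66.4),3)]"
```

```text
tabend w 35.6 along -105.8 lat 1.1 yaw -13.4
upper w 96.3 along -62.7 lat 3.0 yaw -13.4
base w 127.0 along -65.7 lat -0.7 yaw -13.0
base3 w 128.8 along -65.4 lat -0.7 yaw -13.0
```

Request:
arm_command --increments '[[[0,-0.8,0],0],[[0,-1.2,0],0],[[0,-1.2,0],0],[[0,-0.8,0],0],[[0,0,0],0]]'

```text
t: 38.45
ee_pos: [514.2, -276.9, 58.3]
orientation: [1.94, -2.448, -0.11]
ft_force: [0.2, -0.3, 0.4]
width: 0.4
```

```bash
python3 gl.py
```

```text
tcp along -121.0 lat 0.9 z 58.3 yawerr 0.21  F along 0.2 lat -0.3 z 0.4 w 0.4 t 38.45 toolz [-0.056  0.045 -0.997]
```

Request:
arm_command --increments '[[[0,-0.15,0],0],[[0,-0.1,0],0]]'

```text
t: 38.65
ee_pos: [516.9, -277.4, 58.2]
orientation: [1.94, -2.448, -0.11]
ft_force: [0.1, 0.9, 0.1]
width: 0.2
```

```bash
python3 gl.py
```

```text
tcp along -118.3 lat 1.0 z 58.2 yawerr 0.23  F along -0.1 lat 0.8 z 0.1 w 0.2 t 38.65 toolz [-0.056  0.045 -0.997]
```

Request:
arm_command --increments '[[[0,-0.1,0],0],[[0,-0.1,0],0]]'

```text
t: 38.85
ee_pos: [517.4, -277.4, 57.9]
orientation: [1.939, -2.447, -0.114]
ft_force: [-4.2, 0.5, 3.2]
width: 0.4
```

```bash
python3 gl.py
```

```text
tcp along -117.8 lat 1.1 z 57.9 yawerr 0.23  F along -4.2 lat -0.5 z 3.2 w 0.4 t 38.85 toolz [-0.059  0.046 -0.997]
```

Request:
arm_command --increments '[[[0,-0.35,-0.08],0],[[0,-0.4,-0.1],0]]'

```text
t: 39.05
ee_pos: [517.5, -277.1, 57.9]
orientation: [1.934, -2.439, -0.135]
ft_force: [-13.6, -0.3, 5.9]
width: 0.5
```

```bash
python3 gl.py
```

```text
tcp along -117.8 lat 1.4 z 57.9 yawerr 0.25  F along -13.1 lat -3.4 z 5.9 w 0.5 t 39.05 toolz [-0.074  0.052 -0.996]
```

Request:
arm_command --increments '[[[0,-0.45,-0.22],0]]'

```text
t: 39.15
ee_pos: [517.4, -276.8, 58.6]
orientation: [1.931, -2.434, -0.148]
ft_force: [-12.6, 1.3, -0.2]
width: 0.0
```

```bash
python3 gl.py
```

```text
tcp along -118.0 lat 1.7 z 58.6 yawerr 0.24  F along -12.6 lat -1.6 z -0.2 w 0.0 t 39.15 toolz [-0.083  0.055 -0.995]
```

Request:
arm_command --increments '[[[0,-0.5,-0.15],0]]'

```text
t: 39.25
ee_pos: [517.2, -276.6, 58.3]
orientation: [1.927, -2.429, -0.163]
ft_force: [-14.5, -0.3, 2.5]
width: 0.3
```

```bash
python3 gl.py
```

```text
tcp along -118.2 lat 1.9 z 58.3 yawerr 0.24  F along -14.1 lat -3.6 z 2.5 w 0.3 t 39.25 toolz [-0.094  0.059 -0.994]
```

Request:
arm_command --increments '[[[0,0.3,0],0],[[0,1,0],0],[[0,2,0],0],[[0,2,-1],0],[[0,1,-1],0],[[0,0,-0.5],0],[[0,0,0],0]]'

```text
t: 39.95
ee_pos: [456.0, -263.4, 91.4]
orientation: [1.927, -2.432, -0.158]
ft_force: [-0.4, 0.6, 0.3]
width: 0.7
```

```bash
python3 gl.py;python3 look.py w22; python3 -c "
from h import *
a=cv2.imread('pics/w22.png');cv2.imwrite('pics/w22c.png',cv2.resize(a[0:200,140:420],None,fx=2.8,fy=2.8,interpolation=cv2.INTER_CUBIC))
cv2.imwrite('pics/s22.png',get_image('scene')[:,:,::-1])"
```

```text
tcp along -180.7 lat 0.6 z 91.4 yawerr 0.18  F along -0.5 lat 0.5 z 0.3 w 0.7 t 39.95 toolz [-0.09   0.058 -0.994]
39.95 [ 456.00547202 -263.44752345   91.40029148] [ 1.92710939 -2.43190338 -0.15830821] [-0.41060179  0.61018684  0.33616278]
```

View pics/w22c.png

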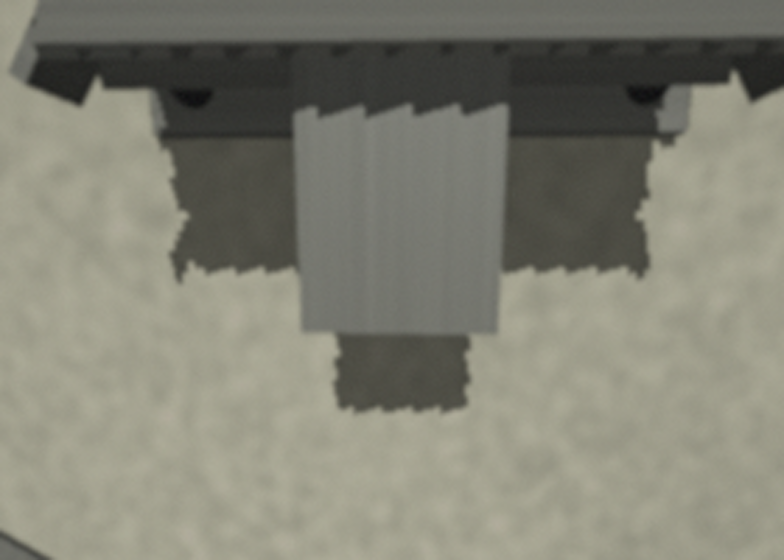

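View pics/s22.png

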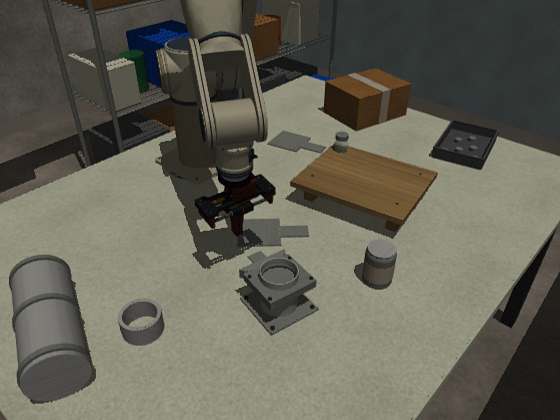

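```bash
python3 meas.py w22 "[('tabend',(247.9,118.6),(317.5,118.6),78),('base',(197.1,47.5),(384.6,47.1),6),('upper',(152.9,16),(420,14.5),91.5)]"
```

```text
tabend w 35.6 along -105.9 lat 1.6 yaw -13.1
base w 127.2 along -65.3 lat -0.8 yaw -13.4
upper w 112.7 along -62.8 lat 0.4 yaw -13.4
```

```bash
python3 -c "
from workcell import *
print(close_job())"
```

```text
the job is handed in; nothing more can be done
None
```

I handed the job in at about 40 s with the blade in the gate slot, let go, and fully home as far as I could measure. `close_job()` reports no verdict, so I don't have confirmation of the result.

**What I did**
- **Slide:** I pressed the panel at about 7–10 N and slid the blade until its tab stuck out about 68 mm past the riser edge.
- **Grasp:** My first hold, near the tab's end, let the panel droop about 0.25 rad. I set the blade back down and regripped close to the panel, where it held level to about 0.03 rad.
- **Insertion:** I pushed it most of the way in, let go, and regripped further out on the tab. The seal bar then moved back at about 9 N.

**Last checks**
- **Home position:** the tab end measured 105.9 mm from the duct axis (105 is nominal). That puts the blade about 0.6 mm short of home, with up to 1 mm of measuring error.
- **Alignment:** the blade was about 1.6 mm to one side, and its yaw matched the gate's to under 0.5°.
- **Seal bar:** I never saw the seal bar itself. I pushed the tab end again at 12.6–14 N, more than the 9 N that had moved the seal, and it did not move, so I take the seal to be on its seat.
- **Forces:** the highest push I read on the gate was about 14 N along the slot. The highest press I read on the riser was 10 N.
- **Surroundings:** the gripper was clear of everything. By eye in the last picture, the jar, tape roll and can were where they started.

**What went wrong on the way:** while the blade was blocked, the tool slowly tilted, reaching about 0.1 rad by the last push. Some early pushes were also taken up by downward force on the tab until I corrected for it. Neither tilted the seated blade or moved it sideways that I could measure.

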